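# Hold a probe wand through the shutter window of a shielded test box

### The arm

A 6-joint arm with a two-finger parallel gripper is mounted at the origin on the work surface. World frame = base frame: x ahead of the robot, y to its left, z up, the work surface at z = 0. Lengths are in m, angles in rad, forces in N, time in s.
With the tool pointing down it reaches from about 0.375 to 0.9 m from the base axis. Payload 3.1 kg.
Tool frame: the origin (TCP) lies at the very end of the fingers, on their centre line; the grasp point (between the pads) lies 19 mm behind it; x points along the fingers, y is the direction in which the jaws open and shut, and the axes are right-handed (so a half turn about x gives the same grasp; the last joint's range is limited). The gripper opens to 85 mm and grips with 20 to 120 N. Pads are 22 mm wide; open, the fingers measure 114 mm over their backs; the gripper's body (76 mm by 85 mm) begins 54 mm behind the grasp point. The pads swing forward as they close: fully open they stand 13 mm farther back than shut.
Start: joints at [0.992, 0.527, 1.433, -0, 1.181, -0.178], TCP at [0.244, 0.575, 0.192] pointing down, gripper open.
Joint ranges: [-3.08, 3.08], [-0.75, 2.2], [0.22, 2.44], [-1.43, 4.57], [0, 2.65], [-2.85, 2.85]. Speed limits (rad/s): [2.79, 2.79, 3.14, 3.14, 3.14, 3.14].

### API

Orientations are given as a unit quaternion [x, y, z, w].
In Python, from station import manip gives the robot as it stands.
- The arm moves only by the shell command python3 -m jog 'ROWS' [FORCE]. ROWS is a JSON object of lists of equal length, an entry for each row: "linear": the shift along the tool's x, y, z in cm, a list of three; "twist": the turn about the tool's x in rad; "claw": the opening, from -1 (shut) to 1 (fully open). A call has 1 to 20 rows; each row is the pose to reach, as a shift and turn from the pose commanded when the call began, along the tool's axes at that moment; what a row does not reach only later rows make up. A row lasts 1/12 s, in which the tool goes at most 41.7 mm and 7.16 degrees, less where a joint would pass 70% of its speed; a pose out of reach is approached as far as the arm can. A call with a gripper value outside its range is refused whole. The fingers move at their own pace and stop on an object; FORCE is the grip in N (left out, the last holds). Time passes only in rows, so rows that repeat a pose let the fingers close. It gives the time, the measured TCP pose, the force and the opening at its end, in the units of the state.
- manip.sense(): the state, without advancing time (a new reading comes with each control period).
- manip.snapshot(name): name is "side" or "top"; returns a dict with "pixels" (480x640x3 uint8, red, green, blue), "camera_matrix" (3x3 intrinsics, pixels), "R" (3x3) and "t" (3): a world point X has camera coordinates R X + t. Camera axes: x right, y down, z forward; pixel columns grow to the right and rows downward; lengths in m; the calibration is good to about 2 mm. A picture is of the moment at which its call begins. There is no depth.
- manip.sign_off(): hands the job in, once; it reports no verdict.
The state is a dict: "t": time; "q": joint angles; "qd": joint speeds; "tau": joint torques, N m; "tcp_pos": TCP position; "tool_rot": TCP orientation; "force": force on the tool from outside, world axes, zero at the start; "ft_torque": the same for the moment, N m; "finger_gap": opening from 0.0 (shut) to 1.0 (fully open).
Only numpy, scipy, OpenCV 4.12 (cv2) and the standard library are available. Lean on these libraries where they do the work, as an engineer would, in place of code of your own. Each camera call takes 0.05 s, during which the arm holds its last target.

### The job

On the shielded test box, turn the shutter turret by its upright post exactly one click counter-clockwise (seen from above), so that its open slot lies over the guard window at the index block, and let go of the post. Then take the wand with the flat bar grip out of the rack and lower its blade upright through the slot into the box until its collar is about 15 mm above the turret, and finish while still holding it there, steady and clear of the bottom. Leave the spare wand with the round knob in the rack and the other things on the bench where they are.

Things in the scene. Friction and masses are not known exactly. Their poses are not given: they have to be found in the camera images.
- testbox: Fixed grey metal box, 210 x 210 mm, flat dark steel deck 100 mm above the bench; origin at the centre of its underside, z up. The turret's upright axis runs through the origin. Its -x side, nearest the robot, has brass connectors; at that edge of the deck, 94 mm from the axis, is the bright index block (14 x 16 x 8 mm). Turned up to 0.4 rad.
- window (a point): Centre of the guard window at the deck's top face, 42 mm from the turret axis towards the index block; axes as testbox. A slot through the 6 mm deck, 42 mm (along x) x 12 mm (along y): 2 mm more than the wand's blade each way. Below it the box is empty, the inner floor 94 mm below this point. At the start a blank part of the turret covers it.
- turret (a joint): Angle (rad) of the 160 mm bright steel shutter disc over the deck, growing counter-clockwise from above; dark rim's top 110 mm above the bench. One open slot 46 x 16 mm, long side radial, centred 42 mm from the axis, over the window at 0.7. Clicks at 0 (start), 0.7, 1.4; stops at -0.1, 1.5. 5 N at the post carries it over a detent; let go within 0.2 rad of a click it snaps in.
- post (a point): Centre of the top of the turret's upright round steel post, 14 mm in diameter, 42 mm tall above the rim (top 152 mm above the bench), 64 mm from the turret axis, opposite the open slot: at turret angle a it lies in direction a - 0.7 rad from the testbox's x axis.
- rack: Fixed grey plastic block, 200 mm (x) x 70 mm (y) x 35 mm high, with two upright pockets 30 mm deep, 44 x 14 mm, centred 55 mm either side of its middle along x, in which the two wands stand; origin at the centre of its underside. Turned up to 0.5 rad.
- wand: The wand to use, 130 mm tall, 0.1 to 0.2 kg, upright in either rack pocket; origin at the blade's lower end (5 mm above the bench in the rack), z up. Aluminium blade 40 mm (x) x 10 mm (y) up to z = 78 mm, lowest 4 mm only 37 x 7; collar 52 x 26 mm, z 78 to 84; black flat bar grip 36 mm (x) x 16 mm (y), z 84 to 130, to be gripped across the 16 mm. Same either way round.
- spare: Spare wand in the other pocket of the rack, same blade and collar, but with a round neck and a round black knob 34 mm in diameter, 126 mm tall; origin at the centre of the blade's lower end. To be left alone.
- cup: Red plastic cup, 80 mm in diameter, 110 mm tall, loose bystander; origin under its centre.
- mouse: White computer mouse, 100 x 58 x 32 mm, loose bystander; origin under its centre.
- driver: Screwdriver with a black handle, 170 mm long, lying, loose bystander; origin under its middle.
- spool: Grey plastic spool, 56 mm in diameter, 36 mm tall, loose bystander; origin under its centre.
- meter: Grey hand meter lying on its back, 85 x 160 x 36 mm, loose bystander; origin under its centre.
- bin: White open parts bin, 100 x 80 x 45 mm, loose bystander; origin under its centre.
Not all that is in view belongs to the job. What is shaped like the wand but green or orange is not meant.

How it is judged:
By the outcome, as a careful person would: the job done as asked, in the order asked, and still so for the second after the job is handed in, while the arm keeps its last pose, push and grip.
It also fails if it takes over 54 s, if anything falls off the work surface, if the arm or the gripper's body presses on something with over 40 N, if the wrist force passes 120 N, or if a joint passes its speed limit or range.

## Working session

There is one attempt and no reset: what is moved stays moved. The work goes in short steps, Python scripts to look and compute and a shell command to move; the robot and the scene stay as the last step left them, time stands still between calls to the robot, and variables do not carry over. Pictures are saved under pics/ and viewed, and the job is handed in when it is done.

```bash
mkdir -p pics; ls; python3 - <<'E'
from station import manip
import cv2
s=manip.sense(); print(s)
for n in("side","top"):
    d=manip.snapshot(n); cv2.imwrite(f"pics/{n}0.png",d["pixels"][:,:,::-1]); print(n,d["camera_matrix"],d["R"],d["t"])
E
```

```text
pics
{'t': 0.0, 'q': array([ 9.91511931e-01,  5.28481582e-01,  1.43391170e+00,  8.49664921e-06,
        1.18140138e+00, -1.78511859e-01]), 'qd': array([ 2.59172198e-05,  1.00543394e-03, -6.61547640e-04, -9.75893748e-04,
        1.99800681e-04,  1.23225082e-03]), 'tau': array([ 3.08850867e-04, -4.42357385e+01, -1.78026885e+01, -3.79941112e-04,
        8.37654748e-03,  1.57977968e-05]), 'tcp_pos': array([0.24335953, 0.57479847, 0.19112126]), 'tool_rot': array([ 0.14002686,  0.69324732, -0.14147143,  0.6926662 ]), 'force': array([ 0.31280365, -0.21192721, -0.45579275]), 'ft_torque': array([ 0.02064195,  0.03382225, -0.00139309]), 'finger_gap': 0.996680254905693}
side [[613.51485307   0.         319.39204438]
 [  0.         613.51485307 244.79335028]
 [  0.           0.           1.        ]] [[-0.90671994 -0.42154373  0.01264225]
 [-0.33763228  0.7076151  -0.62071355]
 [ 0.25271206 -0.56708179 -0.78393549]] [0.48581437 0.25929966 1.29065019]
top [[436.08330325   0.         317.44035107]
 [  0.         436.08330325 237.51406224]
 [  0.           0.           1.        ]] [[ 0.01080467 -0.99991513  0.00727892]
 [-0.99380274 -0.01154342 -0.11055705]
 [ 0.11063169 -0.00603928 -0.99384312]] [-0.01009407  0.55259904  1.10205319]
```

View pics/side0.png

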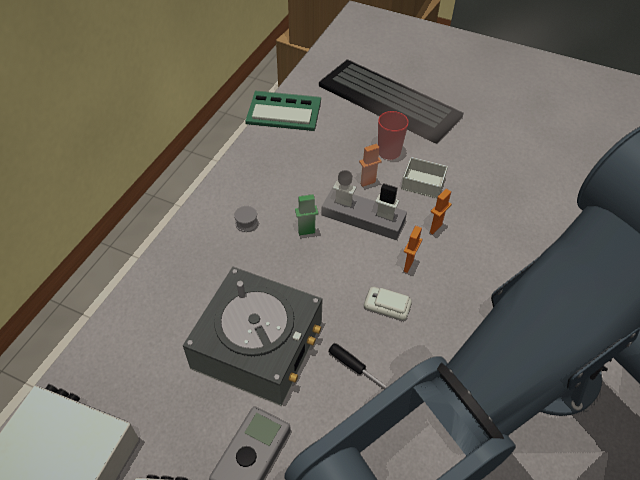

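View pics/top0.png

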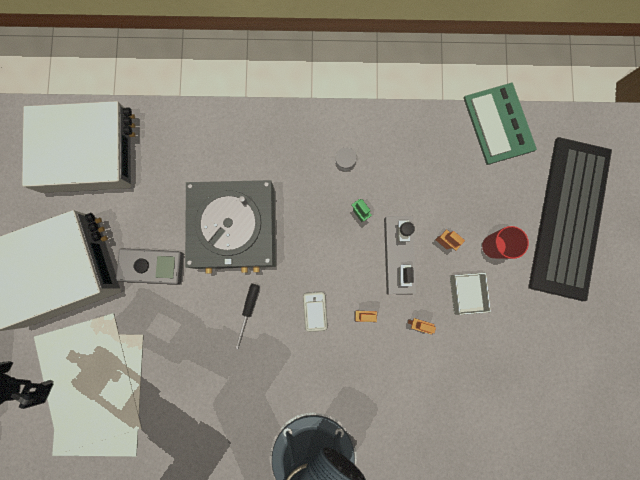

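The side view shows the box's turret at (255,319), its post at (240,288), and the rack at (363,210). The wand with the black bar is at (388,195) and the spare with the round knob at (345,180). In the top view the box is at (230,223), the index block at (228,262), the bar-grip wand at (406,272) and the spare at (405,230). Candidates that could be mistaken for the wand are green at (306,213 side) and orange at (370,165), (440,212) and (412,250). I'll check with close crops.

```bash
python3 - <<'E'
import cv2,numpy as np
t=cv2.imread("pics/top0.png"); s=cv2.imread("pics/side0.png")
a=cv2.resize(t[170:280,175:285],(400,400),interpolation=cv2.INTER_CUBIC)
b=cv2.resize(t[205:305,370:470],(400,400),interpolation=cv2.INTER_CUBIC)
cv2.imwrite("pics/ctop.png",np.hstack([a,b]))
a=cv2.resize(s[260:410,180:330],(400,400),interpolation=cv2.INTER_CUBIC)
b=cv2.resize(s[150:250,315:415],(400,400),interpolation=cv2.INTER_CUBIC)
cv2.imwrite("pics/cside.png",np.hstack([a,b]))
E
```

```text
(no output)
```

View pics/ctop.png

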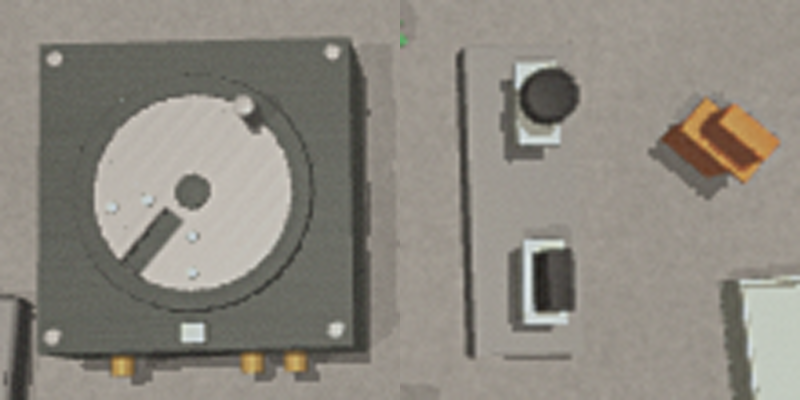

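View pics/cside.png

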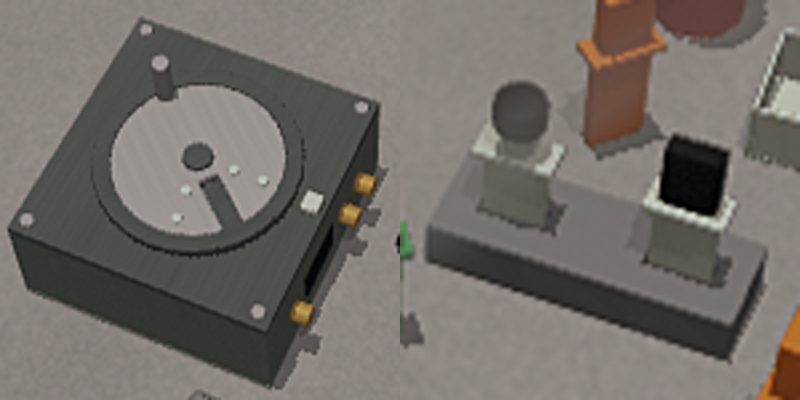

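The crop shows the flat black bar on the white collar in the pocket nearer the robot (top 406,272), so this is the wand to use. The round knob at (405,230) is the spare, and the orange and green ones are decoys. Next I'll measure.

```bash
cat > h.py <<'E'
import numpy as np,cv2
from station import manip
from scipy.spatial.transform import Rotation as Ro
def ray(d,uv):
    K,R,t=d["camera_matrix"],np.array(d["R"]),np.array(d["t"])
    v=R.T@np.linalg.solve(K,[uv[0],uv[1],1.]); c=-R.T@t
    return c,v/np.linalg.norm(v)
def onz(d,uv,z):
    c,v=ray(d,uv); return c+v*(z-c[2])/v[2]
def tri(d1,p1,d2,p2):
    (a,u),(b,w)=ray(d1,p1),ray(d2,p2)
    s=np.linalg.lstsq(np.stack([u,-w],1),b-a,rcond=None)[0]
    x,y=a+u*s[0],b+w*s[1]; return (x+y)/2,np.linalg.norm(x-y)
def proj(d,X):
    p=d["camera_matrix"]@(np.array(d["R"])@X+d["t"]); return p[:2]/p[2]
def blobs(d,mask,roi,amin):
    x0,y0,x1,y1=roi; m=np.zeros(mask.shape,np.uint8); m[y0:y1,x0:x1]=mask[y0:y1,x0:x1]
    n,l,st,c=cv2.connectedComponentsWithStats(m.astype(np.uint8))
    return [(c[i].round(2),st[i,4],st[i,:4],l==i) for i in range(1,n) if st[i,4]>=amin]
E
cat > m1.py <<'E'
from h import *
D={n:manip.snapshot(n) for n in("side","top")}
for n,roi in(("top",(180,175,280,275)),("side",(180,260,330,405))):
    g=cv2.cvtColor(D[n]["pixels"],cv2.COLOR_RGB2GRAY)
    print(n)
    for c,a,b,_ in blobs(D[n],g>125,roi,4):
        if a<6000: print(c,a,b)
    print('disc/other')
for n,roi in(("top",(385,210,425,300)),("side",(320,160,410,240))):
    p=D[n]["pixels"].astype(int); g=p.max(2)
    print(n,'dark',[x[:3] for x in blobs(D[n],g<60,roi,15)])
    print(n,'bright',[x[:3] for x in blobs(D[n],p.min(2)>165,roi,10)])
E
python3 m1.py
```

```text
top
[229.36 203.25] 1433 [180 175 100 100]
[266.   183.65] 17 [264 182   5   5]
[189.5  185.71] 14 [188 184   4   4]
[228.17 221.78] 2102 [201 196  54  54]
[194.75 270.94] 154 [184 258  27  17]
[227.78 261.19] 36 [225 259   7   6]
[266.95 260.05] 19 [265 258   5   5]
[188.89 262.17] 18 [187 260   5   5]
[232.91 272.16] 119 [217 268  30   7]
[254.19 271.11] 37 [250 268   9   7]
disc/other
side
[234.33 270.75] 12 [233 269   4   4]
[239.5 283. ] 26 [237 281   6   5]
[253.22 318.73] 2536 [222 292  65  56]
[315.15 299.69] 13 [313 298   5   4]
[317.05 327.79] 19 [315 326   5   5]
[296.39 335.2 ] 49 [293 331   8   9]
[311.24 339.05] 21 [309 337   6   5]
[189.53 341.87] 15 [188 340   4   5]
[276.33 376.33] 18 [274 374   5   5]
[293.36 376.05] 22 [291 374   6   5]
disc/other
top dark [(array([402.36, 230.84]), np.int32(25), array([400, 224,   8,  12], dtype=int32)), (array([405.09, 275.14]), np.int32(43), array([404, 268,   4,  15], dtype=int32))]
top bright [(array([401.05, 222.43]), np.int32(21), array([399, 221,   8,   6], dtype=int32)), (array([404.5 , 239.08]), np.int32(26), array([400, 237,  10,   4], dtype=int32)), (array([404.  , 275.33]), np.int32(81), array([401, 265,  11,  21], dtype=int32))]
side dark [(array([387.8 , 193.62]), np.int32(258), array([380, 184,  17,  20], dtype=int32)), (array([365.2 , 224.66]), np.int32(610), array([322, 211,  84,  29], dtype=int32))]
side bright [(array([352.53, 189.53]), np.int32(17), array([349, 186,   7,   7], dtype=int32)), (array([388. , 202.4]), np.int32(48), array([376, 198,  23,   9], dtype=int32))]
```

```bash
cat > m2.py <<'E'
from h import *
D={n:manip.snapshot(n) for n in("side","top")}
T,S=D["top"],D["side"]
sc=[((266,183.65),(234.33,270.75)),((189.5,185.71),(189.53,341.87)),((188.89,262.17),(276.33,376.33)),((266.95,260.05),(315.15,299.69))]
P=[];ZT=[];ZS=[]
for a,b in sc:
    X,e=tri(T,a,S,b); P.append(X); ZT.append(onz(T,a,.1)); ZS.append(onz(S,b,.1)); print(X.round(4),round(e,4))
for nm,Q in(("tri",P),("top",ZT),("side",ZS)):
    Q=np.array(Q); c=Q.mean(0); ax=(Q[0]+Q[1]-Q[2]-Q[3]); print(nm,"centre",c.round(4),"yaw",np.arctan2(ax[1],ax[0]).round(4), "sides",[np.linalg.norm(Q[i]-Q[i-1]).round(4) for i in range(4)])
X,e=tri(T,(227.78,261.19),S,(296.39,335.2));print("index",X.round(4),e)
print("post tri",tri(T,(242.1,198.6),S,(239.5,283)), onz(T,(242.1,198.6),.152),onz(S,(239.5,283),.152))
print("wand collar top z.089", onz(T,(406.3,275.3),.089))
# grip dark side view
print("grip side", onz(S,(387.8,193.6),.115))
E
python3 m2.py
python3 - <<'E'
import cv2,numpy as np
t=cv2.imread("pics/top0.png"); s=cv2.imread("pics/side0.png")
def g(im,x0,y0,x1,y1,k):
    a=cv2.resize(im[y0:y1,x0:x1],None,fx=k,fy=k,interpolation=cv2.INTER_NEAREST)
    for i in range(0,x1-x0,5): cv2.putText(a,str(x0+i),(i*k,8),0,.3,(0,0,255)); a[:,i*k]=(0,0,255) if 0 else a[:,i*k]//2
    for i in range(0,y1-y0,5): cv2.putText(a,str(y0+i),(0,i*k+8),0,.3,(0,0,255)); a[i*k,:]=a[i*k,:]//2
    return a
cv2.imwrite("pics/w1.png",np.hstack([g(t,390,255,420,295,13),g(s,370,178,402,218,12)[:520] if 0 else cv2.resize(g(s,370,178,400,218,13),None,fx=1,fy=1)]))
E
```

```text
[0.6782 0.1252 0.1016] 0.0025
[0.6707 0.313  0.1027] 0.0031
[0.4828 0.3061 0.1036] 0.0033
[0.4901 0.1184 0.1031] 0.0033
tri centre [0.5804 0.2157 0.1028] yaw 0.0366 sides [np.float64(0.1882), np.float64(0.188), np.float64(0.188), np.float64(0.1879)]
top centre [0.5793 0.2158 0.1   ] yaw 0.0357 sides [np.float64(0.1888), np.float64(0.1884), np.float64(0.1885), np.float64(0.1885)]
side centre [0.5829 0.2146 0.1   ] yaw 0.0391 sides [np.float64(0.1879), np.float64(0.1879), np.float64(0.1882), np.float64(0.1881)]
index [0.4864 0.212  0.1072] 0.0042043434847445155
post tri (array([0.63132677, 0.17511457, 0.14929212]), np.float64(0.004353825442893544)) [0.6286567  0.17395231 0.152     ] [0.6324194  0.17697692 0.152     ]
wand collar top z.089 [ 0.45583015 -0.22162763  0.089     ]
grip side [ 0.46060991 -0.21548886  0.115     ]
```

View pics/w1.png

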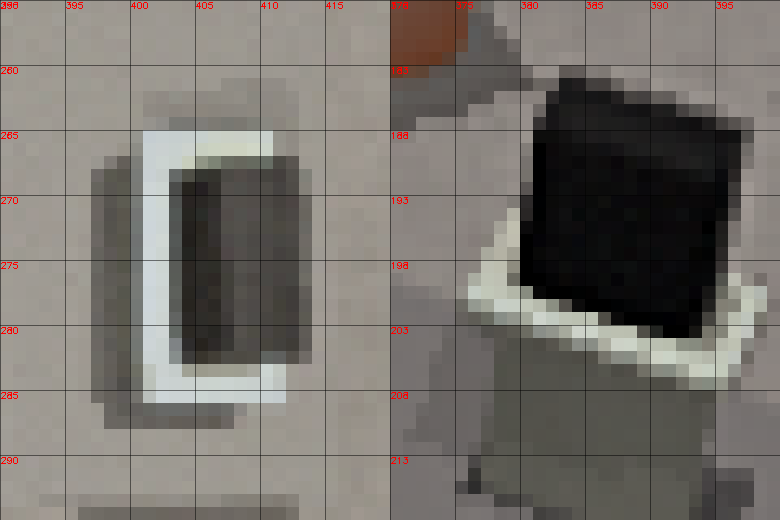

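```bash
cat > go.py <<'E'
from h import *
import sys
# usage: go.py x y z yaw_of_tool_y(deg)
def go(x,y,z,yd):
    s=manip.sense(); R=Ro.from_quat(s["tool_rot"]).as_matrix()
    l=R.T@(np.array([x,y,z])-s["tcp_pos"])*100
    yaw=np.arctan2(R[1,1],R[0,1]); 
    tw=-(np.radians(yd)-yaw); tw=(tw+np.pi/2)%np.pi-np.pi/2
    print("tcp",s["tcp_pos"].round(4),"toolx",R[:,0].round(4),"yawY",np.degrees(yaw).round(2),"q6",s["q"][5].round(3),"F",s["force"].round(2),"gap",round(s["finger_gap"],3),"t",s["t"])
    print("linear cm",l.round(2),"twist",round(tw,4))
if __name__=="__main__": go(*map(float,sys.argv[1:]))
E
python3 go.py 0.631 0.176 0.19 52; python3 -c "
from h import *
T=manip.snapshot('top')
print(onz(T,(409.9,275),.135), onz(T,(406.5,275.5),.089))
a=onz(T,(411,265),.089);b=onz(T,(412,286),.089);print(np.degrees(np.arctan2(*(a-b)[1::-1])))
a=onz(T,(385.75,217.5),.0);b=onz(T,(388,293.75),.0);print(np.degrees(np.arctan2(*(a-b)[1::-1])))"
```

```text
tcp [0.2437 0.5753 0.1918] toolx [-4.e-04 -6.e-04 -1.e+00] yawY 67.04 q6 -0.178 F [0.15 0.47 0.  ] gap 1.0 t 0.3
linear cm [  0.19 -21.65  51.24] twist 0.2624
[ 0.45539505 -0.22038754  0.135     ] [ 0.45534853 -0.2221112   0.089     ]
1.9926117309713456
1.2993437499563
```

```bash
python3 -m jog '{"linear":[[-4,0,0],[-8,0,0],[-11,-3,7],[-11,-6,14],[-11,-9,21],[-11,-12,28],[-11,-15,35],[-11,-18,42],[-11,-21.6,51.2],[-11,-21.6,51.2],[-11,-21.6,51.2],[-11,-21.6,51.2],[-11,-21.6,51.2],[-11,-21.6,51.2],[-11,-21.6,51.2],[-11,-21.6,51.2],[-11,-21.6,51.2],[-11,-21.6,51.2],[-11,-21.6,51.2],[-11,-21.6,51.2]],"twist":[0,0,0.05,0.1,0.15,0.2,0.26,0.26,0.26,0.26,0.26,0.26,0.26,0.26,0.26,0.26,0.26,0.26,0.26,0.26],"claw":[1,1,1,0.5,0.2,0.2,0.2,0.2,0.2,0.2,0.2,0.2,0.2,0.2,0.2,0.2,0.2,0.2,0.2,0.2]}'; python3 go.py 0.631 0.176 0.19 52
```

```text
t: 2.02
tcp_pos: [0.6297, 0.1783, 0.3022]
tool_rot: [0.229, 0.669, -0.229, 0.669]
force: [0.1, -0.9, -0.4]
finger_gap: 0.599
tcp [0.6297 0.1783 0.3022] toolx [-8.e-04  4.e-04 -1.e+00] yawY 52.25 q6 -0.807 F [ 0.12 -0.87 -0.36] gap 0.599 t 2.0167
linear cm [11.22 -0.1   0.26] twist 0.0044
```

```bash
python3 -m jog '{"linear":[[4,-0.1,0.1],[8,-0.1,0.1],[11,-0.1,0.1],[13,-0.1,0.1],[13,-0.1,0.1],[13,-0.1,0.1]],"twist":[0,0,0,0,0,0],"claw":[0.2,0.2,0.2,0.2,0.2,0.2]}'; python3 go.py 0.631 0.176 0.125 52; python3 - <<'E'
from h import *
o=[]
for n,(x0,y0,x1,y1) in(("top",(190,160,290,260)),("side",(190,230,310,350))):
    p=manip.snapshot(n)["pixels"]; cv2.imwrite(f"pics/{n}1.png",p[:,:,::-1]); o.append(cv2.resize(p[y0:y1,x0:x1,::-1],(400,400),interpolation=cv2.INTER_CUBIC))
cv2.imwrite("pics/p1.png",np.hstack(o))
E
```

```text
t: 2.52
tcp_pos: [0.6298, 0.1767, 0.1716]
tool_rot: [0.228, 0.67, -0.229, 0.668]
force: [0.3, -0.1, 0.9]
finger_gap: 0.599
tcp [0.6298 0.1767 0.1716] toolx [-2.3e-03 -1.0e-04 -1.0e+00] yawY 52.25 q6 -0.809 F [ 0.27 -0.11  0.88] gap 0.599 t 2.5167
linear cm [4.66 0.02 0.15] twist 0.0044
```

View pics/p1.png

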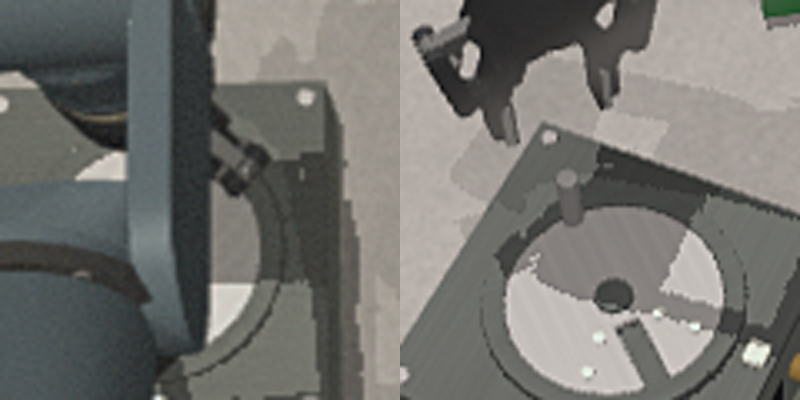

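Side view: fingertips at about (223,272) and (252,260), straddling the post top at (240,284). I'll check this against the projected TCP, then descend.

```bash
python3 -c "
from h import *
d=manip.snapshot('side');X=manip.sense()['tcp_pos'];print(proj(d,X),proj(d,X+[0,0,.007]),proj(d,np.array([.631,.176,.152])))"
python3 -m jog '{"linear":[[2,0,0.1],[4,0,0.1],[4.6,0,0.1],[4.6,0,0.1],[4.6,0,0.1],[4.6,0,0.1],[4.6,0,0.1],[4.6,0,0.1],[4.6,0,0.1],[4.6,0,0.1],[4.6,0,0.1],[4.6,0,0.1]],"twist":[0,0,0,0,0,0,0,0,0,0,0,0],"claw":[0.2,0.2,0.2,-0.5,-1,-1,-1,-1,-1,-1,-1,-1]}' 25; python3 go.py 0.631 0.176 0.125 52
```

```text
[238.56571678 276.12791193] [238.24351424 274.06366237] [240.35923641 282.8882696 ]
t: 3.67
tcp_pos: [0.6319, 0.1748, 0.1262]
tool_rot: [0.229, 0.669, -0.229, 0.669]
force: [-0.6, 0.7, 0.8]
finger_gap: -0.002
tcp [0.6319 0.1748 0.1262] toolx [ 0.  0. -1.] yawY 52.14 q6 -0.81 F [-0.59  0.73  0.75] gap -0.002 t 3.6667
linear cm [ 0.12  0.04 -0.15] twist 0.0024
```

```bash
python3 - <<'E'
from h import *
o=[]
for n,(x0,y0,x1,y1) in(("top",(190,160,290,260)),("side",(190,230,310,350))):
    p=manip.snapshot(n)["pixels"]; cv2.imwrite(f"pics/{n}2.png",p[:,:,::-1]); o.append(cv2.resize(p[y0:y1,x0:x1,::-1],(400,400),interpolation=cv2.INTER_CUBIC))
cv2.imwrite("pics/p2.png",np.hstack(o))
E
```

```text
(no output)
```

View pics/p2.png

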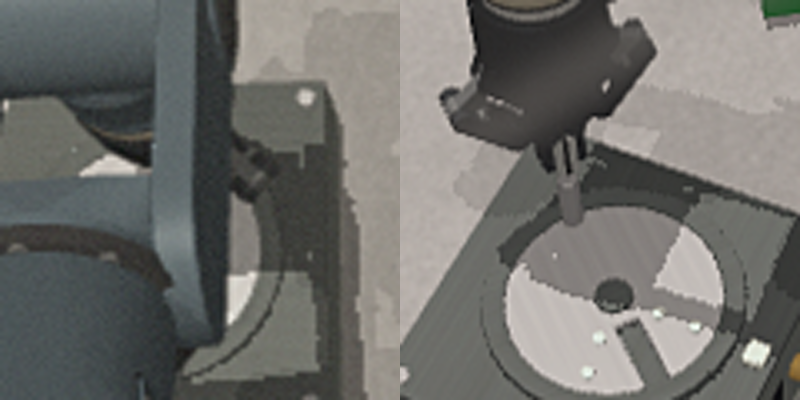

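```bash
python3 - <<'E'
from h import *
X=manip.sense()['tcp_pos']
def g(im,x0,y0,x1,y1,k):
    return cv2.resize(im[y0:y1,x0:x1],None,fx=k,fy=k,interpolation=cv2.INTER_NEAREST)
o=[]
for n,b in(("top",(225,180,270,225)),("side",(220,260,265,305))):
    d=manip.snapshot(n); im=d["pixels"][:,:,::-1].copy()
    a=g(im,*b,8)
    for dz,c in((0,(0,0,255)),(.019,(0,255,0)),(.026,(255,0,0)),(.073,(0,255,255))):
        p=proj(d,X+[0,0,dz]); print(n,dz,p.round(1)); cv2.circle(a,tuple(int(v) for v in (p-b[:2]+.5)*8),4,c,1)
    o.append(a)
cv2.imwrite("pics/p3.png",np.hstack(o))
E
```

```text
top 0 [243.6 199.4]
top 0.019 [242.3 197.8]
top 0.026 [241.8 197.2]
top 0.073 [238.3 193. ]
side 0 [241.4 289.6]
side 0.019 [240.6 284.3]
side 0.026 [240.3 282.3]
side 0.073 [238.1 268.5]
```

View pics/p3.png

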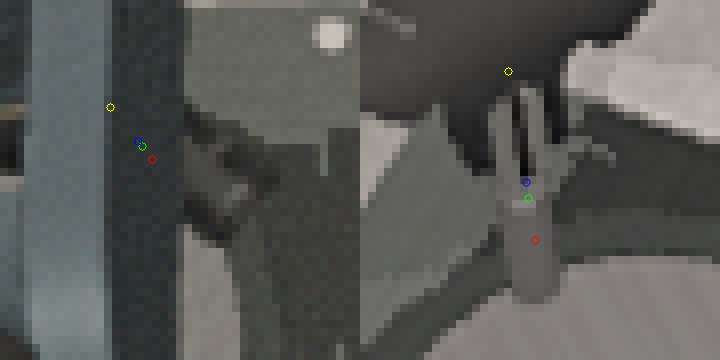

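The gap reads shut, so the post was not gripped. In the side view the whole post is still visible at (242,284 to 297), and the fingertips end near row 285. I'll lift off and find the real fingertip position.

```bash
python3 -m jog '{"linear":[[-2,0,0],[-5,0,0],[-8,0,0],[-8,0,0],[-8,0,0],[-8,0,0],[-8,0,0]],"twist":[0,0,0,0,0,0,0],"claw":[-1,-1,-1,-1,-1,-1,-1]}'; python3 - <<'E'
from h import *
s=manip.sense();X=s['tcp_pos'];print(X,s['force'])
o=[]
for n,b in(("top",(205,160,285,240)),("side",(195,220,275,300))):
    d=manip.snapshot(n); im=d["pixels"][:,:,::-1].copy()
    a=cv2.resize(im[b[1]:b[3],b[0]:b[2]],None,fx=5,fy=5,interpolation=cv2.INTER_CUBIC)
    for dz,c in((0,(0,0,255)),(.019,(0,255,0)),(.073,(0,255,255))):
        p=proj(d,X+[0,0,dz]); print(n,dz,p.round(1)); cv2.circle(a,tuple(int(v) for v in (p-b[:2]+.5)*5),4,c,1)
    o.append(a)
cv2.imwrite("pics/p4.png",np.hstack(o))
E
```

```text
t: 4.45
tcp_pos: [0.6307, 0.1747, 0.2045]
tool_rot: [0.229, 0.67, -0.23, 0.668]
force: [0.2, 0.1, 1.0]
finger_gap: -0.002
[0.63068671 0.1746571  0.20452101] [0.22197258 0.12604934 0.97267219]
top 0 [237.9 193. ]
top 0.019 [236.4 191.1]
top 0.073 [231.7 185.4]
side 0 [238.5 267. ]
side 0.019 [237.6 261.1]
side 0.073 [234.9 243.5]
```

View pics/p4.png

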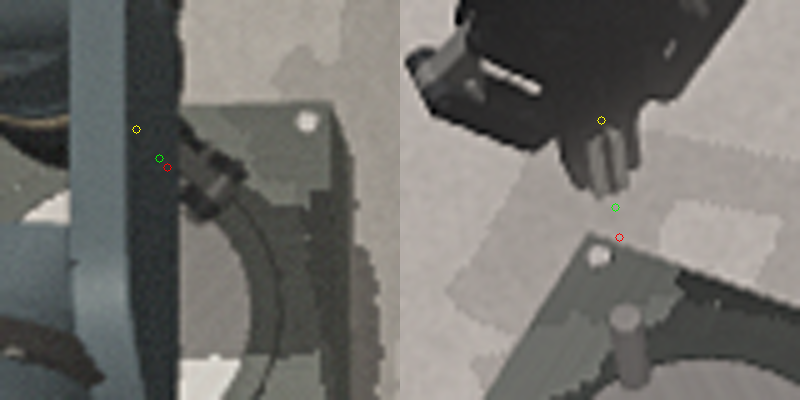

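```bash
python3 - <<'E'
from h import *
d=manip.snapshot("top"); im=cv2.imread("pics/top0.png")
X=np.array([.2436,.575,.1918]); b=(0,340,80,420)
a=cv2.resize(im[b[1]:b[3],b[0]:b[2]],None,fx=6,fy=6,interpolation=cv2.INTER_CUBIC)
yv=np.array([np.cos(np.radians(67)),np.sin(np.radians(67)),0])
for Q,c in((X,(0,0,255)),(X+[0,0,.013],(0,255,0)),(X+[0,0,.025],(255,0,0)),(X+[0,0,.073],(0,255,255)),(X+yv*.0425,(255,0,255)),(X-yv*.0425,(255,0,255)),(X-yv*.0425+[0,0,.038],(255,255,0))):
    p=proj(d,Q); print(p.round(1)); cv2.circle(a,tuple(int(v) for v in (p-b[:2]+.5)*6),4,c,1)
cv2.imwrite("pics/p5.png",a)
E
```

```text
[ 46.4 369.4]
[ 42.7 370.5]
[ 39.1 371.6]
[ 23.9 376.4]
[ 28.8 361.2]
[ 64.2 377.5]
[ 53.6 381.4]
```

View pics/p5.png

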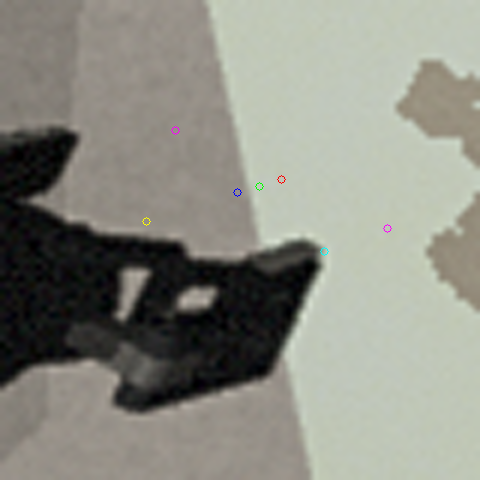

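Both views put the finger ends about 25 mm above the reported TCP. At the start the fingertip midpoint was near (32,372), against a projected (43,370). With the fingers shut it was at (237,259), against (238,267). That explains the miss. TCP z = 0.112 is still above the rim, so it is safe either way; I'll retry the grasp there.

```bash
python3 -m jog '{"linear":[[0,0,0],[0,0,0],[2,0,0],[4,0,0],[6,0,0],[7.5,0,0],[8.5,0,0],[9.2,0,0],[9.2,0,0],[9.2,0,0],[9.2,0,0]],"twist":[0,0,0,0,0,0,0,0,0,0,0],"claw":[-0.1,-0.1,-0.1,-0.1,-0.1,-0.1,-0.1,-0.1,-0.1,-0.1,-0.1]}'; python3 -m jog '{"linear":[[0,0,0],[0,0,0],[0,0,0],[0,0,0],[0,0,0],[0,0,0],[0,0,0]],"twist":[0,0,0,0,0,0,0],"claw":[-0.5,-1,-1,-1,-1,-1,-1]}' 25;  python3 - <<'E'
from h import *
s=manip.sense();X=s['tcp_pos'];print(X,s['force'])
o=[]
for n,b in(("top",(205,160,285,240)),("side",(195,240,275,320))):
    d=manip.snapshot(n); im=d["pixels"][:,:,::-1].copy()
    a=cv2.resize(im[b[1]:b[3],b[0]:b[2]],None,fx=5,fy=5,interpolation=cv2.INTER_CUBIC)
    o.append(a)
cv2.imwrite("pics/p6.png",np.hstack(o))
E
```

```text
t: 5.52
tcp_pos: [0.6329, 0.1749, 0.1152]
tool_rot: [0.23, 0.668, -0.229, 0.67]
force: [0.2, 0.2, -0.7]
finger_gap: 0.449
t: 6.1
tcp_pos: [0.6319, 0.1748, 0.1141]
tool_rot: [0.229, 0.669, -0.229, 0.669]
force: [-0.6, -0.4, -0.2]
finger_gap: -0.003
[0.63191102 0.17478085 0.11411878] [-0.56996418 -0.36021984 -0.23779408]
```

View pics/p6.png

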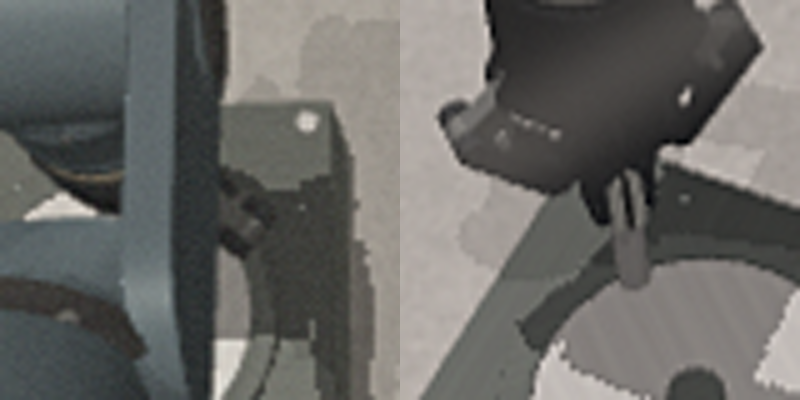

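```bash
python3 - <<'E'
from h import *
T=manip.snapshot("top");S=manip.snapshot("side")
print("base",proj(T,np.zeros(3)),proj(S,np.zeros(3)))
print("side tip on z", onz(S,(237,259.4),.2045)-np.array([.6307,.1747,.2045]))
print("top start", onz(T,(32,372.5),.205)-np.array([.2436,.575,.205]))
from station import manip as m
s=m.sense();print(s['q'])
im=cv2.imread("pics/top2.png");cv2.imwrite("pics/t2z.png",cv2.resize(im[130:300,150:330],(720,680))[:600])
E
```

```text
base [313.44611831 456.1779327 ] [550.32551701 368.05230421]
side tip on z [ 1.16460941e-02 -1.48242984e-02  1.38777878e-16]
top start [-4.22067699e-03  2.20062074e-02 -2.77555756e-17]
[ 9.97644866e-02  6.56945649e-01  1.42053728e+00 -4.09100173e-06
  1.06417924e+00 -8.10202609e-01]
```

View pics/t2z.png

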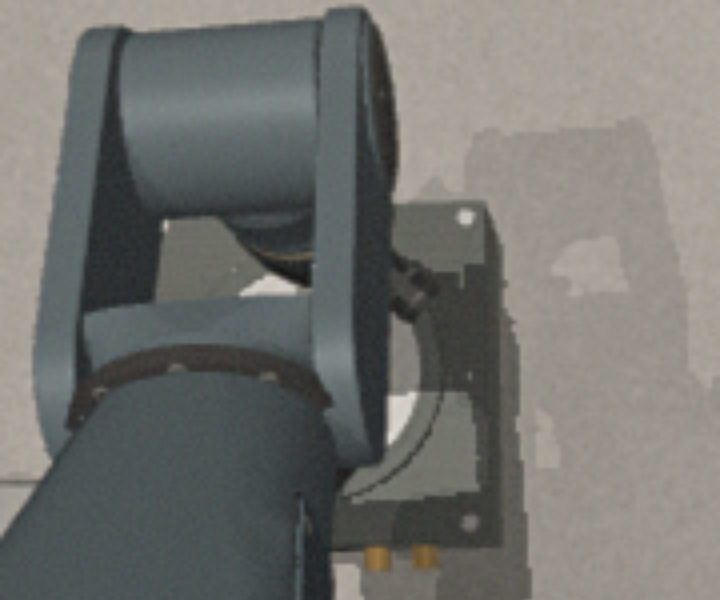

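View pics/top1.png

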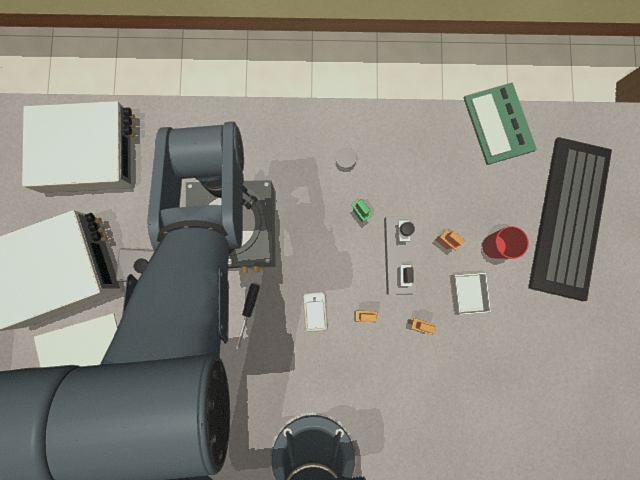

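View pics/side2.png

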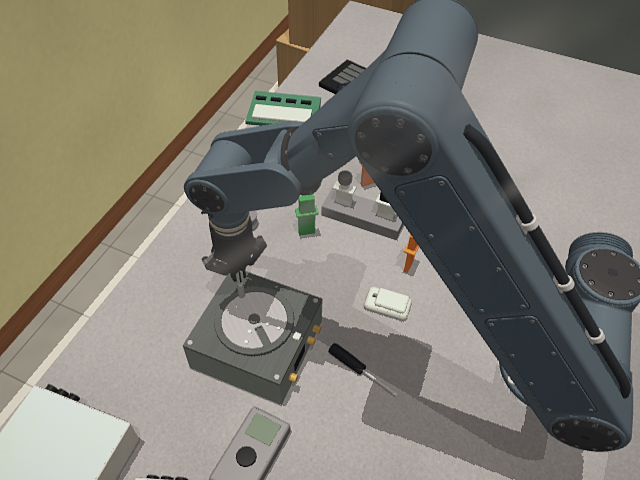

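The top of the post is now covered by the fingers, so the tips are in front of it or above it, not behind. The views suggest the tips sit 25 to 40 mm above the reported TCP. I'll open and creep down in small steps, watching the force.

```bash
python3 -m jog '{"linear":[[0,0,0],[0,0,0],[0,0,0],[0.1,0,0],[0.2,0,0],[0.3,0,0],[0.4,0,0],[0.4,0,0],[0.4,0,0]],"twist":[0,0,0,0,0,0,0,0,0],"claw":[0,0,0,0,0,0,0,0,0]}';  python3 -m jog '{"linear":[[0.1,0,0],[0.2,0,0],[0.3,0,0],[0.4,0,0],[0.4,0,0],[0.4,0,0]],"twist":[0,0,0,0,0,0],"claw":[0,0,0,0,0,0]}'; python3 - <<'E'
from h import *
s=manip.sense();X=s['tcp_pos'];print(X,s['force'])
o=[]
for n,b in(("top",(205,160,285,240)),("side",(205,250,270,315))):
    d=manip.snapshot(n); im=d["pixels"][:,:,::-1].copy()
    a=cv2.resize(im[b[1]:b[3],b[0]:b[2]],(400,400),interpolation=cv2.INTER_CUBIC)
    o.append(a)
cv2.imwrite("pics/p7.png",np.hstack(o))
E
```

```text
t: 7.05
tcp_pos: [0.6318, 0.1748, 0.1099]
tool_rot: [0.229, 0.669, -0.229, 0.669]
force: [-0.5, 0.2, -0.5]
finger_gap: 0.498
t: 7.55
tcp_pos: [0.6318, 0.1748, 0.106]
tool_rot: [0.229, 0.669, -0.229, 0.669]
force: [0.8, -0.4, 0.2]
finger_gap: 0.5
[0.63182075 0.17481701 0.10598747] [ 0.79129523 -0.36965585  0.21277828]
```

View pics/p7.png

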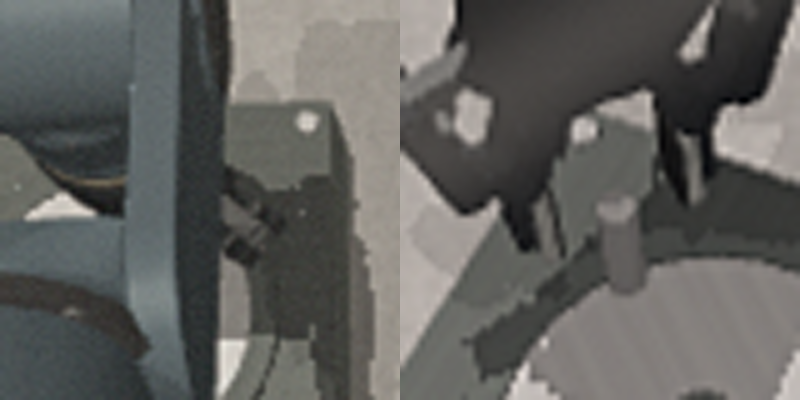

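TCP z is now 0.106, below the rim height, with no contact. So the reported TCP really is lower than the fingertips. Now I'll close.

```bash
python3 -m jog '{"linear":[[0,0,0],[0,0,0],[0,0,0],[0,0,0],[0,0,0],[0,0,0],[0,0,0]],"twist":[0,0,0,0,0,0,0],"claw":[-0.5,-1,-1,-1,-1,-1,-1]}' 25;  python3 - <<'E'
from h import *
s=manip.sense();X=s['tcp_pos'];print(X,s['force'])
o=[]
for n,b in(("top",(205,160,285,240)),("side",(205,250,270,315))):
    d=manip.snapshot(n); im=d["pixels"][:,:,::-1].copy()
    a=cv2.resize(im[b[1]:b[3],b[0]:b[2]],(400,400),interpolation=cv2.INTER_NEAREST)
    o.append(a)
cv2.imwrite("pics/p8.png",np.hstack(o))
E
```

```text
t: 8.23
tcp_pos: [0.6319, 0.1747, 0.1063]
tool_rot: [0.229, 0.669, -0.229, 0.669]
force: [-0.7, -1.1, 1.7]
finger_gap: 0.141
[0.63189248 0.17467375 0.1062636 ] [-0.70266401 -1.11902021  1.66988486]
```

View pics/p8.png

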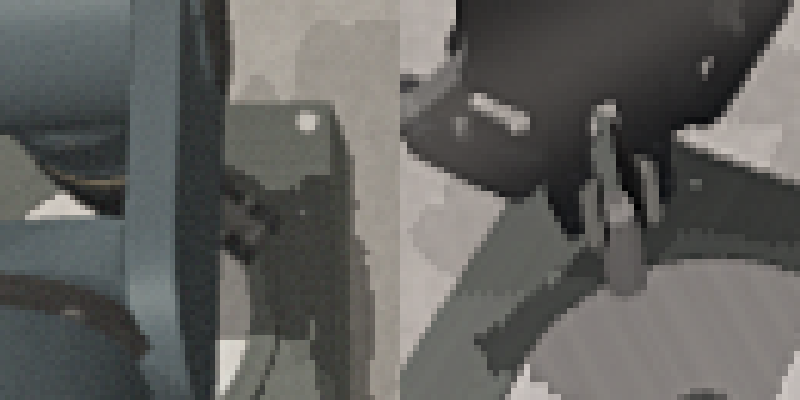

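Gripped: gap 0.141 is about 12 mm, close to the 14 mm post. The overlap is small, so I'll regrip 9 mm deeper.

```bash
python3 -m jog '{"linear":[[0,0,0],[0,0,0],[0.2,0,0],[0.4,0,0],[0.6,0,0],[0.8,0,0],[0.9,0,0],[0.9,0,0],[0.9,0,0],[0.9,0,0],[0.9,0,0],[0.9,0,0],[0.9,0,0]],"twist":[0,0,0,0,0,0,0,0,0,0,0,0,0],"claw":[-0.3,-0.3,-0.3,-0.3,-0.3,-0.3,-0.3,-1,-1,-1,-1,-1,-1]}' 25;  python3 - <<'E'
from h import *
s=manip.sense();X=s['tcp_pos'];print(X,s['force'])
o=[]
for n,b in(("top",(205,160,285,240)),("side",(205,250,270,315))):
    d=manip.snapshot(n); im=d["pixels"][:,:,::-1].copy()
    a=cv2.resize(im[b[1]:b[3],b[0]:b[2]],(400,400),interpolation=cv2.INTER_NEAREST)
    o.append(a)
cv2.imwrite("pics/p9.png",np.hstack(o))
E
```

```text
t: 9.42
tcp_pos: [0.6316, 0.1747, 0.0969]
tool_rot: [0.229, 0.669, -0.23, 0.669]
force: [-0.1, -0.5, -1.9]
finger_gap: 0.151
[0.63163747 0.17471705 0.09687036] [-0.11908578 -0.53738854 -1.92929323]
```

View pics/p9.png

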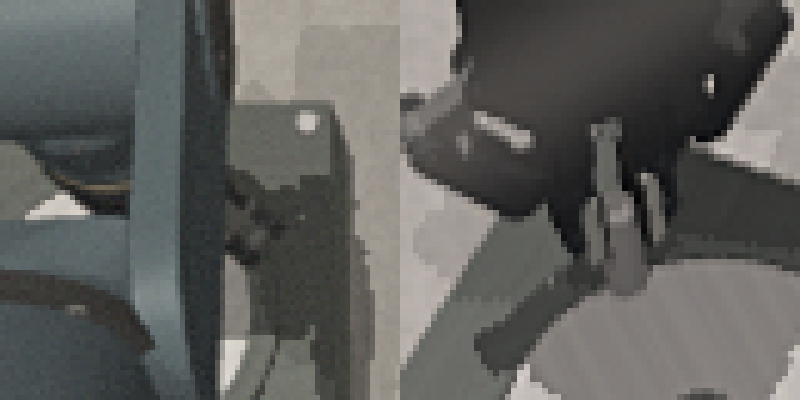

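Grip on the post is good, gap 0.151 (about 13 mm). Now the arc: radius 64 mm, +0.7 rad counter-clockwise.

```bash
python3 -m jog '{"linear":[[0,0.32,-0.01],[0,0.64,-0.03],[0,0.95,-0.07],[0,1.27,-0.13],[0,1.58,-0.2],[0,1.89,-0.29],[0,2.2,-0.4],[0,2.49,-0.51],[0,2.78,-0.64],[0,3.07,-0.78],[0,3.34,-0.95],[0,3.61,-1.12],[0,3.87,-1.3],[0,4.12,-1.5],[0,4.12,-1.5],[0,4.12,-1.5]],"twist":[-0.05,-0.1,-0.15,-0.2,-0.25,-0.3,-0.35,-0.4,-0.45,-0.5,-0.55,-0.6,-0.65,-0.7,-0.7,-0.7],"claw":[-1,-1,-1,-1,-1,-1,-1,-1,-1,-1,-1,-1,-1,-1,-1,-1]}';  python3 - <<'E'
from h import *
s=manip.sense();X=s['tcp_pos'];print(X,s['force'])
o=[]
for n,b in(("side",(175,260,335,380)),):
    d=manip.snapshot(n); im=d["pixels"][:,:,::-1].copy()
    cv2.imwrite("pics/p10.png",cv2.resize(im[b[1]:b[3],b[0]:b[2]],(800,600),interpolation=cv2.INTER_CUBIC))
E
```

```text
t: 10.85
tcp_pos: [0.6449, 0.2167, 0.0969]
tool_rot: [-0.014, 0.707, 0.014, 0.707]
force: [-1.1, -0.0, -1.8]
finger_gap: 0.148
[0.6448503  0.21669353 0.09685106] [-1.08834267 -0.03614752 -1.81356971]
```

View pics/p10.png

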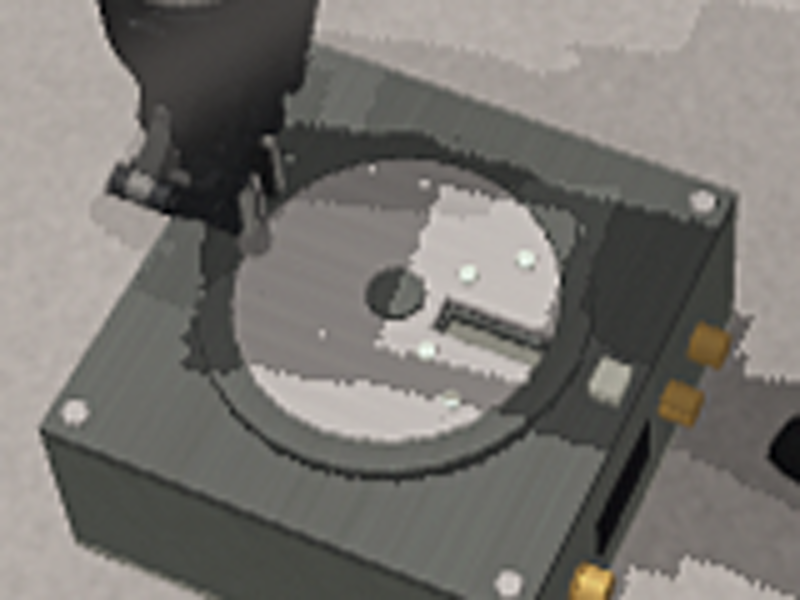

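The slot at p10 (490,330) now lies in line with the index block at (610,378). Releasing and lifting.

```bash
python3 -m jog '{"linear":[[0,0,0],[0,0,0],[0,0,0],[0,0,0],[-2,0,0],[-5,0,0],[-9,0,0],[-13,0,0],[-17,0,0],[-17,0,0],[-17,0,0]],"twist":[0,0,0,0,0,0,0,0,0,0,0],"claw":[-0.2,-0.2,-0.2,-0.2,-0.2,-0.2,-0.2,-0.2,-0.2,-0.2,-0.2]}'; python3 go.py 0.4555 -0.221 0.26 91.5; python3 - <<'E'
from h import *
for n,b in(("side",(175,260,335,380)),):
    d=manip.snapshot(n); im=d["pixels"][:,:,::-1].copy()
    cv2.imwrite("pics/p11.png",cv2.resize(im[b[1]:b[3],b[0]:b[2]],(800,600),interpolation=cv2.INTER_CUBIC))
E
```

```text
t: 11.82
tcp_pos: [0.6476, 0.2169, 0.2716]
tool_rot: [-0.013, 0.704, 0.014, 0.71]
force: [0.2, -0.1, -0.8]
finger_gap: 0.401
tcp [0.6476 0.2169 0.2716] toolx [ 0.0089  0.0014 -1.    ] yawY 92.24 q6 -1.45 F [ 0.22 -0.06 -0.77] gap 0.401 t 11.8167
linear cm [  0.93 -43.01 -20.91] twist 0.0128
```

View pics/p11.png

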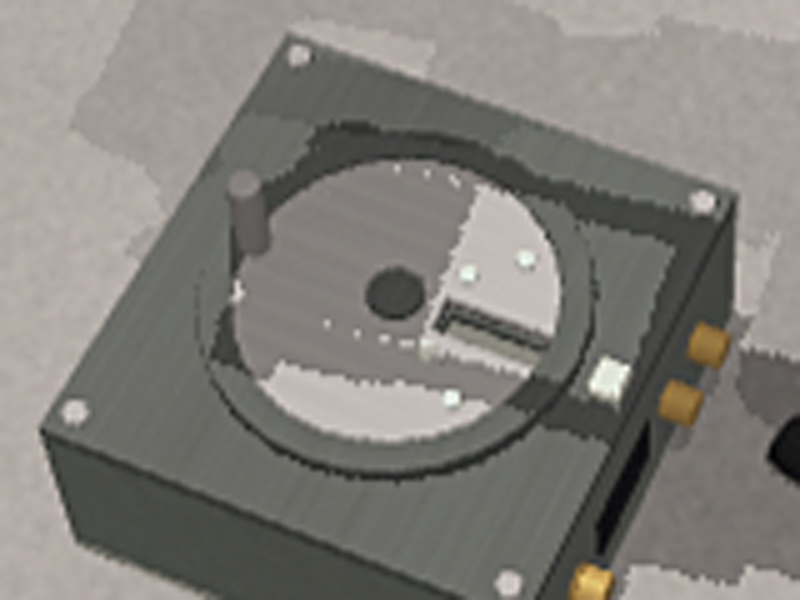

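```bash
python3 -m jog '{"linear":[[0,-3.6,-1.7],[0,-7.2,-3.5],[0,-10.8,-5.2],[0,-14.4,-7],[0,-18,-8.7],[0,-21.6,-10.5],[0,-25.2,-12.2],[0,-28.8,-14],[0,-32.4,-15.7],[0,-36,-17.5],[0,-39.6,-19.2],[0,-43,-20.9],[0,-43,-20.9],[0,-43,-20.9],[0,-43,-20.9],[0,-43,-20.9],[0,-43,-20.9],[0,-43,-20.9]],"twist":[0.01,0.01,0.01,0.01,0.01,0.01,0.01,0.01,0.01,0.01,0.01,0.01,0.01,0.01,0.01,0.01,0.01,0.01],"claw":[0.1,0.1,0.1,0.1,0.1,0.1,0.1,0.1,0.1,0.1,0.1,0.1,0.1,0.1,0.1,0.1,0.1,0.1]}'; python3 go.py 0.4555 -0.221 0.17 91.5; python3 - <<'E'
from h import *
o=[]
for n,b in(("top",(360,205,460,305)),("side",(310,110,430,230))):
    d=manip.snapshot(n); im=d["pixels"][:,:,::-1].copy()
    o.append(cv2.resize(im[b[1]:b[3],b[0]:b[2]],(400,400),interpolation=cv2.INTER_CUBIC))
cv2.imwrite("pics/p12.png",np.hstack(o))
E
```

```text
t: 13.37
tcp_pos: [0.4537, -0.2199, 0.2669]
tool_rot: [-0.011, 0.707, 0.011, 0.707]
force: [1.0, 0.3, -0.2]
finger_gap: 0.547
tcp [ 0.4537 -0.2199  0.2669] toolx [-4.e-04  5.e-04 -1.e+00] yawY 91.81 q6 -2.276 F [ 0.96  0.27 -0.21] gap 0.547 t 13.3667
linear cm [ 9.69 -0.12  0.18] twist 0.0054
```

View pics/p12.png

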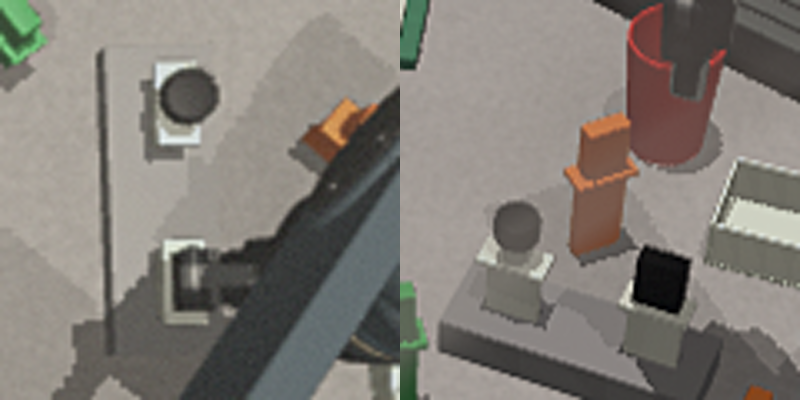

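```bash
python3 -m jog '{"linear":[[4,-0.1,0.2],[8,-0.1,0.2],[11,-0.1,0.2],[13,-0.1,0.2],[14.2,-0.1,0.2],[14.2,-0.1,0.2],[14.2,-0.1,0.2],[14.2,-0.1,0.2]],"twist":[0,0,0,0,0,0,0,0],"claw":[0.1,0.1,0.1,0.1,0.1,0.1,0.1,0.1]}'; python3 go.py 0.4555 -0.221 0.1 91.5; python3 - <<'E'
from h import *
X=manip.sense()['tcp_pos']
o=[]
for n,b in(("top",(380,245,440,305)),("side",(350,150,420,220))):
    d=manip.snapshot(n); im=d["pixels"][:,:,::-1].copy()
    k=400/(b[2]-b[0]); a=cv2.resize(im[b[1]:b[3],b[0]:b[2]],(400,400),interpolation=cv2.INTER_CUBIC)
    for dz,c in((0,(0,0,255)),(.035,(0,255,0))):
      for s in(0,.023,-.023):
        p=proj(d,X+[0,s,dz]); cv2.circle(a,tuple(int(v) for v in (p-b[:2]+.5)*k),4,c,1)
    o.append(a)
cv2.imwrite("pics/p13.png",np.hstack(o))
E
```

```text
t: 14.13
tcp_pos: [0.4563, -0.2226, 0.126]
tool_rot: [-0.011, 0.706, 0.01, 0.708]
force: [0.3, -0.4, 0.6]
finger_gap: 0.553
tcp [ 0.4563 -0.2226  0.126 ] toolx [ 0.0016 -0.0012 -1.    ] yawY 91.71 q6 -2.275 F [ 0.34 -0.44  0.58] gap 0.553 t 14.1333
linear cm [ 2.6   0.16 -0.08] twist 0.0036
```

View pics/p13.png

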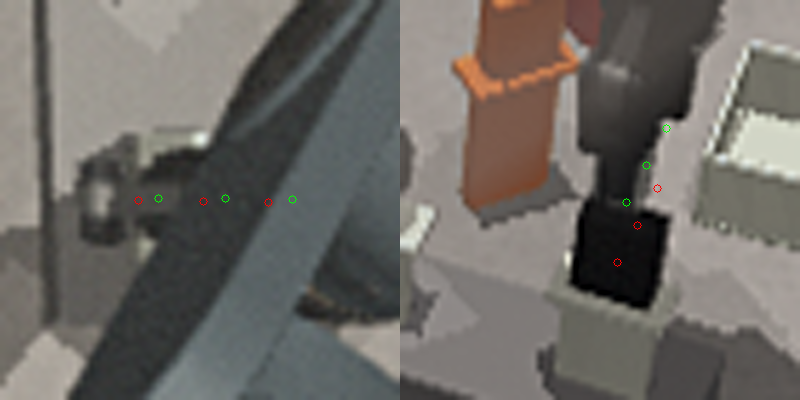

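Side view: the near finger's tip at (622,205) in the crop is about 35 mm above the reported TCP at half opening, so about 30 mm when shut. I'll descend to TCP z ≈ 0.068, which puts the tips roughly 10 mm above the collar, and grip.

```bash
python3 -m jog '{"linear":[[1,0.2,-0.1],[2,0.2,-0.1],[3,0.2,-0.1],[4,0.2,-0.1],[5,0.2,-0.1],[5.8,0.2,-0.1],[5.8,0.2,-0.1],[5.8,0.2,-0.1],[5.8,0.2,-0.1]],"twist":[0,0,0,0,0,0,0,0,0],"claw":[0.1,0.1,0.1,0.1,0.1,0.1,0.1,0.1,0.1]}'; python3 -m jog '{"linear":[[0,0,0],[0,0,0],[0,0,0],[0,0,0],[0,0,0],[0,0,0],[0,0,0],[0,0,0]],"twist":[0,0,0,0,0,0,0,0],"claw":[-1,-1,-1,-1,-1,-1,-1,-1]}' 50;python3 - <<'E'
from h import *
X=manip.sense()['tcp_pos']
o=[]
for n,b in(("top",(380,245,440,305)),("side",(350,150,420,220))):
    d=manip.snapshot(n); im=d["pixels"][:,:,::-1].copy()
    o.append(cv2.resize(im[b[1]:b[3],b[0]:b[2]],(400,400),interpolation=cv2.INTER_CUBIC))
cv2.imwrite("pics/p14.png",np.hstack(o))
E
```

```text
t: 14.98
tcp_pos: [0.4545, -0.2204, 0.0671]
tool_rot: [-0.01, 0.707, 0.01, 0.707]
force: [0.4, -0.4, -0.4]
finger_gap: 0.549
t: 15.65
tcp_pos: [0.4548, -0.2207, 0.0677]
tool_rot: [-0.011, 0.707, 0.01, 0.707]
force: [-0.3, 0.2, 5.3]
finger_gap: 0.181
```

View pics/p14.png

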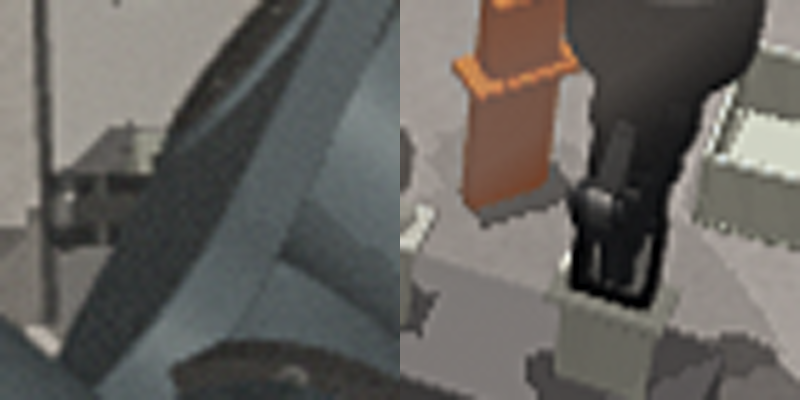

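Gripped: gap 0.181 is about 15.4 mm, matching the 16 mm bar. Lifting straight up.

```bash
python3 -m jog '{"linear":[[-0.5,0,0],[-1.2,0,0],[-2,0,0],[-3,0,0],[-4,0,0],[-5.5,0,0],[-7.5,0,0],[-10,0,0],[-13,0,0],[-16,0,0],[-16,0,0],[-16,0,0],[-16,0,0]],"twist":[0,0,0,0,0,0,0,0,0,0,0,0,0],"claw":[-1,-1,-1,-1,-1,-1,-1,-1,-1,-1,-1,-1,-1]}'; python3 go.py 0.5385 0.2139 0.228 92.1;python3 - <<'E'
from h import *
X=manip.sense()['tcp_pos']
for n in("side",):
    d=manip.snapshot(n); im=d["pixels"][:,:,::-1].copy(); b=(310,80,430,200)
    cv2.imwrite("pics/p15.png",cv2.resize(im[b[1]:b[3],b[0]:b[2]],(600,600),interpolation=cv2.INTER_CUBIC))
E
```

```text
t: 16.83
tcp_pos: [0.4537, -0.2198, 0.2272]
tool_rot: [-0.01, 0.707, 0.01, 0.707]
force: [-0.5, 0.6, -1.3]
finger_gap: 0.177
tcp [ 0.4537 -0.2198  0.2272] toolx [-4.e-04  3.e-04 -1.e+00] yawY 91.68 q6 -2.273 F [-0.52  0.55 -1.34] gap 0.177 t 16.8333
linear cm [-0.07 43.1   9.74] twist -0.0074
```

View pics/p15.png

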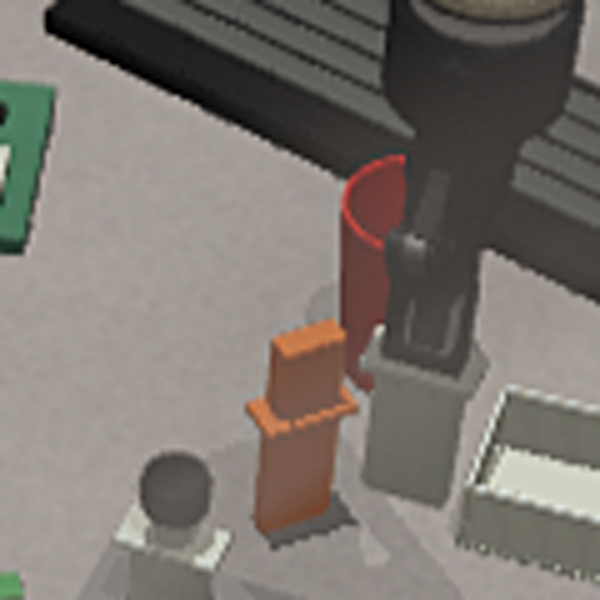

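```bash
python3 -m jog '{"linear":[[0,2,0.5],[0,5,1.2],[0,8.5,2],[0,12,2.8],[0,15.5,3.6],[0,19,4.4],[0,22.5,5.2],[0,26,6],[0,29.5,6.8],[0,33,7.5],[0,36.5,8.3],[0,39.5,9],[0,42,9.6],[0,43,9.7],[0,43,9.7],[0,43,9.7],[0,43,9.7],[0,43,9.7]],"twist":[0,0,0,0,0,0,0,0,0,0,-0.01,-0.01,-0.01,-0.01,-0.01,-0.01,-0.01,-0.01],"claw":[-1,-1,-1,-1,-1,-1,-1,-1,-1,-1,-1,-1,-1,-1,-1,-1,-1,-1]}'; python3 go.py 0.5385 0.2139 0.20 92.1;python3 - <<'E'
from h import *
for n,b in (("side",(200,220,360,340)),("top",(160,180,320,300))):
    d=manip.snapshot(n); im=d["pixels"][:,:,::-1].copy()
    cv2.imwrite("pics/p16%s.png"%n,cv2.resize(im[b[1]:b[3],b[0]:b[2]],(800,600),interpolation=cv2.INTER_CUBIC))
E
```

```text
t: 18.38
tcp_pos: [0.5383, 0.2107, 0.2268]
tool_rot: [-0.013, 0.707, 0.013, 0.707]
force: [-1.0, 1.1, 0.0]
finger_gap: 0.174
tcp [0.5383 0.2107 0.2268] toolx [-1.2e-03 -8.0e-04 -1.0e+00] yawY 92.14 q6 -1.428 F [-1.03  1.06  0.03] gap 0.174 t 18.3833
linear cm [2.68 0.32 0.03] twist 0.0007
```

View pics/p16side.png

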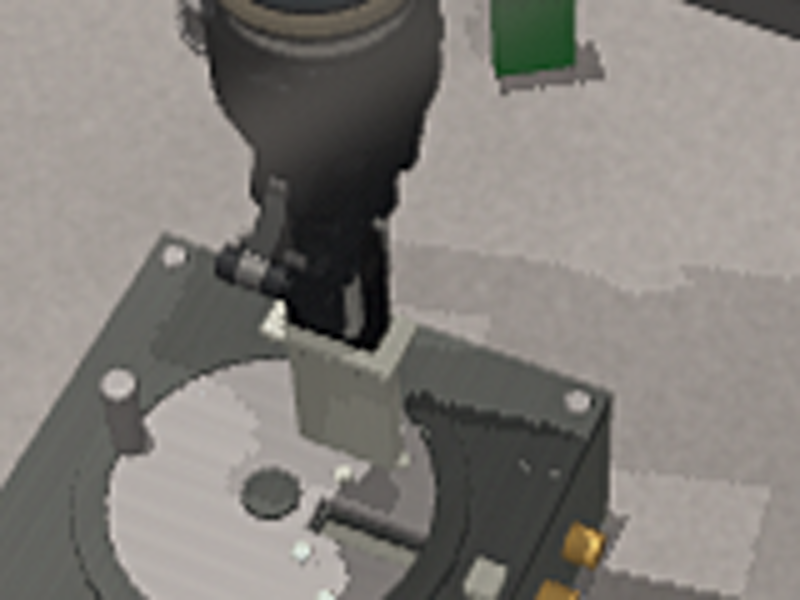

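View pics/p16top.png

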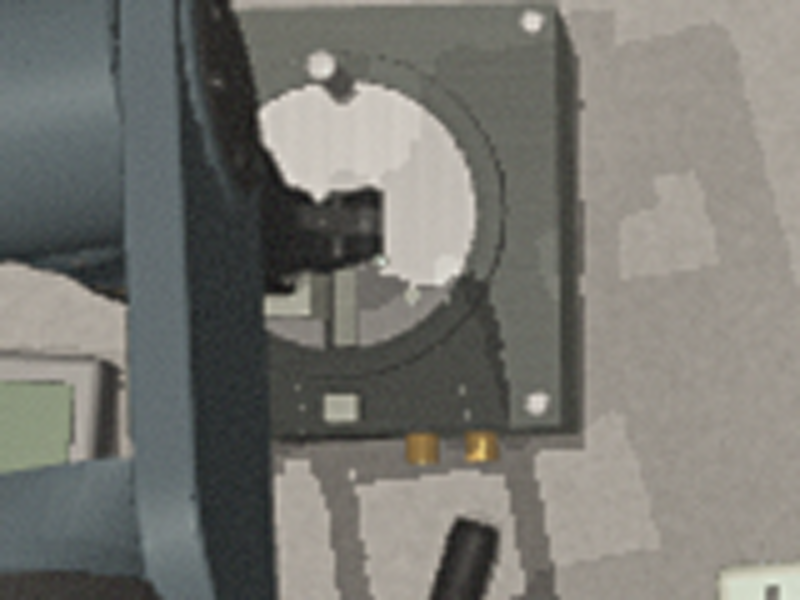

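```bash
python3 -m jog '{"linear":[[0.8,0.1,0],[1.6,0.2,0],[2.5,0.25,0],[3.4,0.25,0],[4.0,0.25,0],[4.2,0.25,0],[4.2,0.25,0],[4.2,0.25,0],[4.2,0.25,0]],"twist":[0,0,0,0,0,0,0,0,0],"claw":[-1,-1,-1,-1,-1,-1,-1,-1,-1]}'; python3 go.py 0.5385 0.2135 0.18 92.1;cat > look.py <<'E'
from h import *
import sys
X=manip.sense()['tcp_pos']; nm=sys.argv[1]; off=np.array([float(a) for a in sys.argv[2:4]])
c,s=np.cos(.037),np.sin(.037); B=np.array([[c,-s,0],[s,c,0],[0,0,1]])
for n,b,k in (("side",(235,265,315,340),8),("top",(195,215,265,275),10)):
    d=manip.snapshot(n); im=d["pixels"][:,:,::-1].copy()
    cv2.imwrite(f"pics/{nm}_{n}_raw.png",im)
    a=cv2.resize(im[b[1]:b[3],b[0]:b[2]],None,fx=k,fy=k,interpolation=cv2.INTER_CUBIC)
    def poly(C,lx,ly,col):
        P=[proj(d,C+B@np.array([sx*lx/2,sy*ly/2,0])) for sx,sy in((1,1),(1,-1),(-1,-1),(-1,1))]
        cv2.polylines(a,[np.int32((np.array(P)-b[:2]+.5)*k)],True,col,1)
        return np.array(P).round(1).tolist()
    W=np.array([X[0]+off[0],X[1]+off[1],X[2]-.0627])
    print(n,"blade bottom",poly(W,.037,.007,(0,0,255)),"collar low",poly(W+[0,0,.078],.052,.026,(0,255,255)))
    print("blade top",poly(W+[0,0,.078],.04,.01,(0,0,255)))
    print("slot",poly(np.array([.5385,.2137,.106]),.046,.016,(255,0,0)))
    cv2.imwrite(f"pics/{nm}_{n}.png",a)
E
python3 look.py p17 0 0
```

```text
t: 19.23
tcp_pos: [0.5391, 0.215, 0.1855]
tool_rot: [-0.014, 0.707, 0.014, 0.707]
force: [-0.6, -0.4, -1.4]
finger_gap: 0.181
tcp [0.5391 0.215  0.1855] toolx [ 1.e-03  2.e-04 -1.e+00] yawY 92.25 q6 -1.423 F [-0.56 -0.35 -1.37] gap 0.181 t 19.2333
linear cm [ 0.55 -0.14 -0.07] twist 0.0027
side blade bottom [[263.4, 320.8], [265.0, 318.0], [281.9, 324.3], [280.4, 327.2]] collar low [[255.1, 301.5], [261.3, 290.9], [286.2, 300.1], [280.4, 310.9]]
blade top [[259.9, 299.3], [262.3, 295.2], [281.5, 302.3], [279.3, 306.5]]
slot [[261.5, 325.8], [265.0, 319.5], [285.8, 327.3], [282.4, 333.8]]
top blade bottom [[224.3, 230.2], [227.2, 230.1], [227.2, 245.5], [224.3, 245.6]] collar low [[212.7, 222.4], [224.5, 222.1], [224.6, 245.6], [212.7, 245.9]]
blade top [[216.3, 225.0], [220.9, 224.9], [220.9, 242.9], [216.3, 243.0]]
slot [[224.3, 229.5], [230.9, 229.3], [231.0, 248.2], [224.4, 248.4]]
```

View pics/p17_side.png

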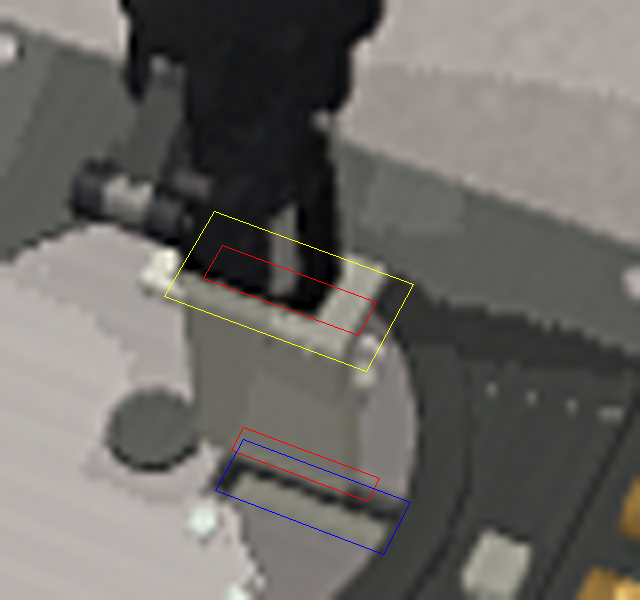

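View pics/p17_top.png

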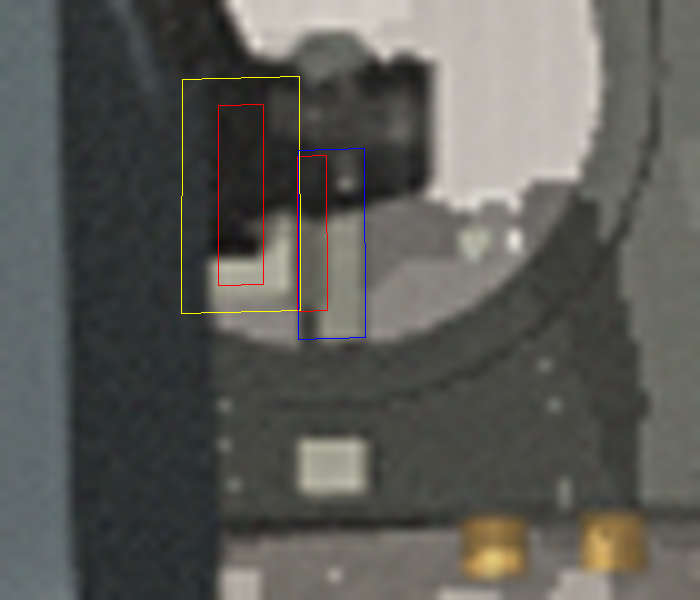

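```bash
cat > zz.py <<'E'
import cv2,numpy as np,sys
def g(f,x0,y0,x1,y1,k,o):
    im=cv2.imread(f); a=cv2.resize(im[y0:y1,x0:x1],None,fx=k,fy=k,interpolation=cv2.INTER_NEAREST)
    a=np.clip(a.astype(float)*1.3,0,255).astype(np.uint8)
    for i in range(0,x1-x0,5): cv2.putText(a,str(x0+i),(i*k,9),0,.35,(0,0,255)); a[:,i*k]=(a[:,i*k]*.6).astype(np.uint8)
    for i in range(0,y1-y0,5): cv2.putText(a,str(y0+i),(0,i*k+9),0,.35,(0,0,255)); a[i*k,:]=(a[i*k,:]*.6).astype(np.uint8)
    cv2.imwrite(o,a)
a=sys.argv; g(a[1],*map(int,a[2:7]),a[7])
E
python3 zz.py pics/p17_side_raw.png 248 290 293 335 13 pics/z1.png
python3 zz.py pics/p17_top_raw.png 210 230 250 265 18 pics/z2.png
```

```text
(no output)
```

View pics/z1.png

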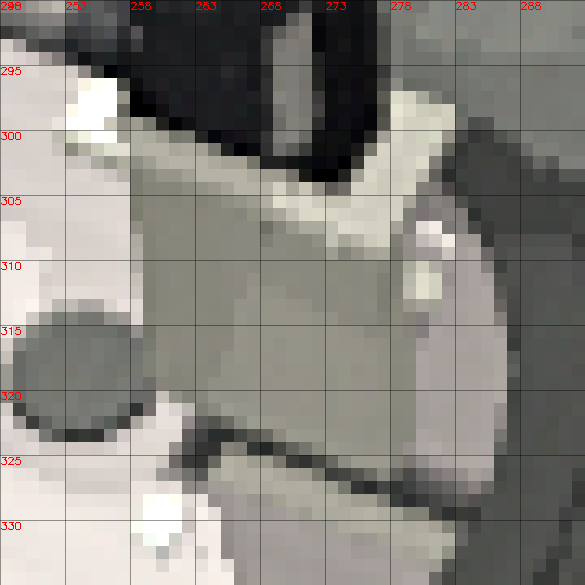

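View pics/z2.png

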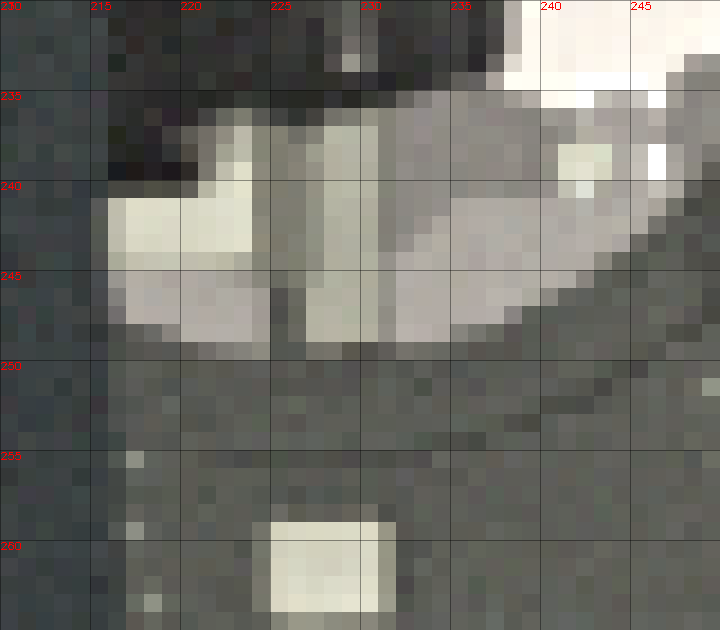

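Comparing the views, the wand sits about 4.5 mm in +x and 2.5 mm in +y of the window centre, because it was gripped a little off-centre. The post grip agrees in y. I'll correct and re-measure.

```bash
python3 -m jog '{"linear":[[0.2,-0.1,-0.2],[0.5,-0.25,-0.45],[0.5,-0.25,-0.45],[0.5,-0.25,-0.45],[0.5,-0.25,-0.45],[0.5,-0.25,-0.45]],"twist":[0,0,0,0,0,0],"claw":[-1,-1,-1,-1,-1,-1]}'; python3 go.py 0.5345 0.2125 0.18 92.1
python3 look.py p18 0.004 0.0015
python3 zz.py pics/p18_side_raw.png 248 290 293 335 13 pics/z3.png
python3 zz.py pics/p18_top_raw.png 210 230 250 265 18 pics/z4.png
```

```text
t: 19.83
tcp_pos: [0.5344, 0.2122, 0.1802]
tool_rot: [-0.014, 0.707, 0.014, 0.707]
force: [0.0, 0.3, -0.6]
finger_gap: 0.176
tcp [0.5344 0.2122 0.1802] toolx [ 3.e-04  1.e-04 -1.e+00] yawY 92.24 q6 -1.426 F [ 0.    0.26 -0.64] gap 0.176 t 19.8333
linear cm [0.02 0.03 0.01] twist 0.0025
side blade bottom [[264.2, 321.8], [265.7, 319.0], [282.6, 325.4], [281.1, 328.2]] collar low [[256.0, 302.7], [262.1, 292.1], [287.0, 301.2], [281.1, 312.0]]
blade top [[260.7, 300.5], [263.1, 296.4], [282.3, 303.5], [280.0, 307.6]]
slot [[261.5, 325.8], [265.0, 319.5], [285.8, 327.3], [282.4, 333.8]]
top blade bottom [[225.2, 230.7], [228.2, 230.7], [228.2, 246.0], [225.3, 246.1]] collar low [[213.8, 223.1], [225.5, 222.8], [225.6, 246.1], [213.8, 246.4]]
blade top [[217.4, 225.7], [221.9, 225.6], [222.0, 243.5], [217.4, 243.6]]
slot [[224.3, 229.5], [230.9, 229.3], [231.0, 248.2], [224.4, 248.4]]
```

View pics/z3.png

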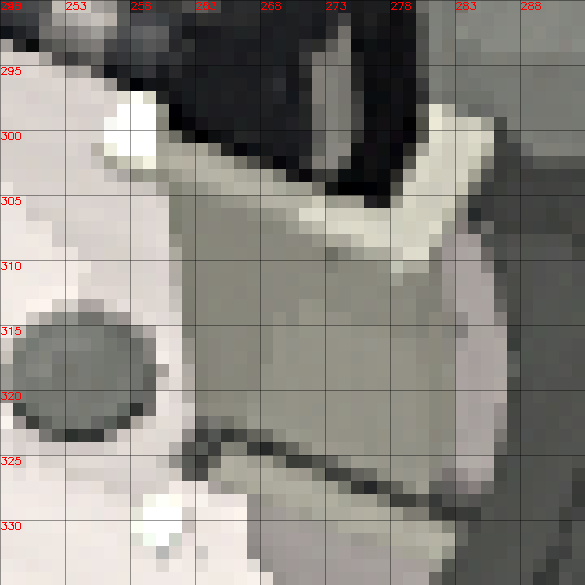

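View pics/z4.png

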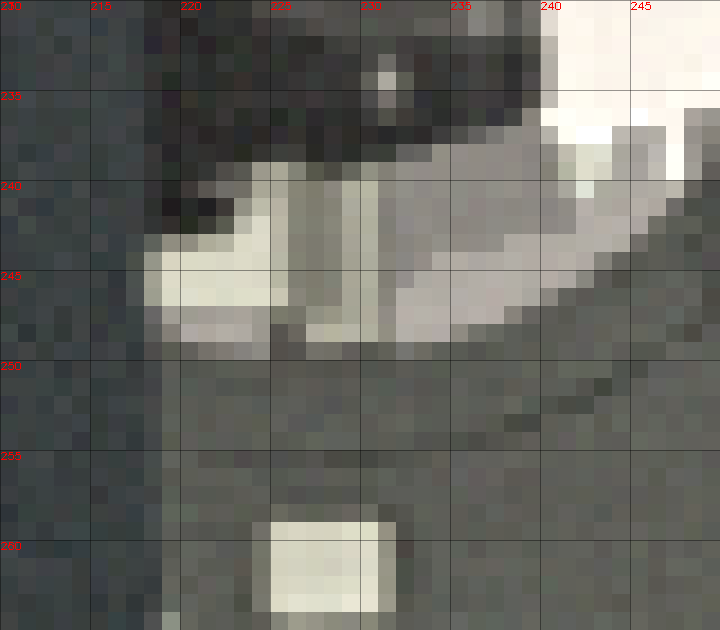

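Remaining offsets come out around (-0.4, 0) mm, with the two views disagreeing by about 1 mm in y. The tapered tip takes that, so I'm lowering slowly and watching the force.

```bash
python3 -m jog '{"linear":[[0.3,0,0],[0.6,0,0],[0.9,0,0],[1.1,0,0],[1.3,0,0],[1.4,0,0],[1.4,0,0],[1.4,0,0]],"twist":[0,0,0,0,0,0,0,0],"claw":[-1,-1,-1,-1,-1,-1,-1,-1]}';  python3 -m jog '{"linear":[[0.1,0,0],[0.2,0,0],[0.3,0,0],[0.4,0,0],[0.4,0,0],[0.4,0,0]],"twist":[0,0,0,0,0,0],"claw":[-1,-1,-1,-1,-1,-1]}'; python3 -c "
from station import manip; s=manip.sense(); print(s['tcp_pos'],s['force'],s['ft_torque'])"
```

```text
t: 20.6
tcp_pos: [0.5343, 0.2122, 0.166]
tool_rot: [-0.014, 0.707, 0.014, 0.707]
force: [0.2, 0.8, -0.4]
finger_gap: 0.177
t: 21.1
tcp_pos: [0.5342, 0.2122, 0.162]
tool_rot: [-0.014, 0.707, 0.014, 0.707]
force: [-0.4, -1.1, -1.2]
finger_gap: 0.179
[0.53419446 0.21216287 0.16203103] [-0.4478376  -1.06848705 -1.15701834] [-0.0208928  -0.01631787  0.015782  ]
```

```bash
python3 -m jog '{"linear":[[0.1,0,0],[0.2,0,0],[0.3,0,0],[0.4,0,0],[0.4,0,0]],"twist":[0,0,0,0,0],"claw":[-1,-1,-1,-1,-1]}';  python3 -m jog '{"linear":[[0.1,0,0],[0.2,0,0],[0.3,0,0],[0.4,0,0],[0.4,0,0]],"twist":[0,0,0,0,0],"claw":[-1,-1,-1,-1,-1]}'; python3 look.py p19 0.004 0.0015 >/dev/null; python3 zz.py pics/p19_side_raw.png 245 290 295 340 12 pics/z5.png
```

```text
t: 21.52
tcp_pos: [0.534, 0.2121, 0.1578]
tool_rot: [-0.014, 0.707, 0.014, 0.707]
force: [0.3, 0.3, -0.6]
finger_gap: 0.181
t: 21.93
tcp_pos: [0.5341, 0.2121, 0.1538]
tool_rot: [-0.014, 0.707, 0.014, 0.707]
force: [0.3, -0.7, -0.9]
finger_gap: 0.176
```

View pics/z5.png

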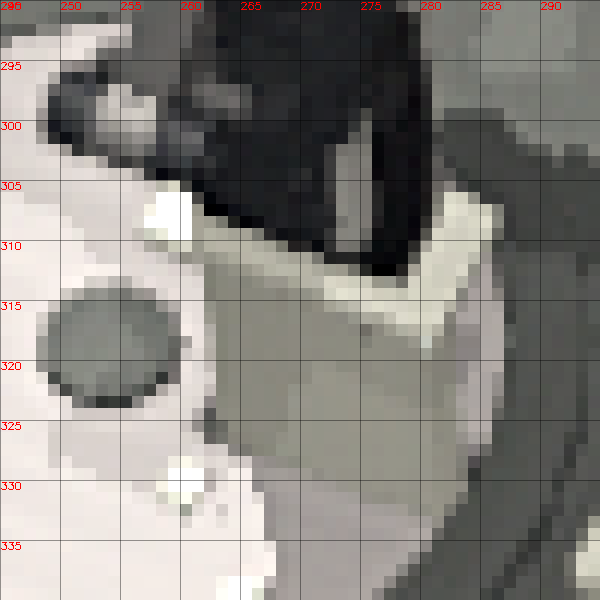

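No contact force, and the blade is through turret and deck. Continuing down.

```bash
python3 -m jog '{"linear":[[0.2,0,0],[0.4,0,0],[0.6,0,0],[0.8,0,0],[1.0,0,0],[1.2,0,0],[1.4,0,0],[1.6,0,0],[1.8,0,0],[2.0,0,0],[2.0,0,0]],"twist":[0,0,0,0,0,0,0,0,0,0,0],"claw":[-1,-1,-1,-1,-1,-1,-1,-1,-1,-1,-1]}'
```

```text
t: 22.95
tcp_pos: [0.5339, 0.2121, 0.1336]
tool_rot: [-0.014, 0.707, 0.014, 0.707]
force: [-0.8, 0.0, -0.6]
finger_gap: 0.179
```

```bash
python3 -m jog '{"linear":[[0.2,0,0],[0.4,0,0],[0.6,0,0],[0.8,0,0],[1.0,0,0],[1.2,0,0],[1.4,0,0],[1.6,0,0],[1.8,0,0],[2.0,0,0],[2.0,0,0]],"twist":[0,0,0,0,0,0,0,0,0,0,0],"claw":[-1,-1,-1,-1,-1,-1,-1,-1,-1,-1,-1]}'; python3 look.py p20 0.004 0.0015; python3 zz.py pics/p20_side_raw.png 245 290 295 340 12 pics/z6.png;  python3 zz.py pics/p20_top_raw.png 205 225 255 265 15 pics/z7.png
```

```text
t: 23.87
tcp_pos: [0.5339, 0.2121, 0.1136]
tool_rot: [-0.014, 0.707, 0.014, 0.707]
force: [-0.2, -0.2, -0.3]
finger_gap: 0.181
side blade bottom [[266.3, 338.7], [267.8, 335.9], [284.0, 342.1], [282.5, 344.9]] collar low [[258.5, 321.3], [264.3, 311.0], [288.2, 319.9], [282.6, 330.4]]
blade top [[263.1, 319.1], [265.3, 315.1], [283.7, 322.0], [281.5, 326.1]]
slot [[261.5, 325.8], [265.0, 319.5], [285.8, 327.3], [282.4, 333.8]]
top blade bottom [[230.6, 234.2], [233.3, 234.1], [233.4, 248.6], [230.6, 248.7]] collar low [[220.3, 227.3], [231.2, 227.0], [231.3, 248.9], [220.3, 249.1]]
blade top [[223.6, 229.7], [227.9, 229.6], [227.9, 246.4], [223.7, 246.5]]
slot [[224.3, 229.5], [230.9, 229.3], [231.0, 248.2], [224.4, 248.4]]
```

View pics/z6.png

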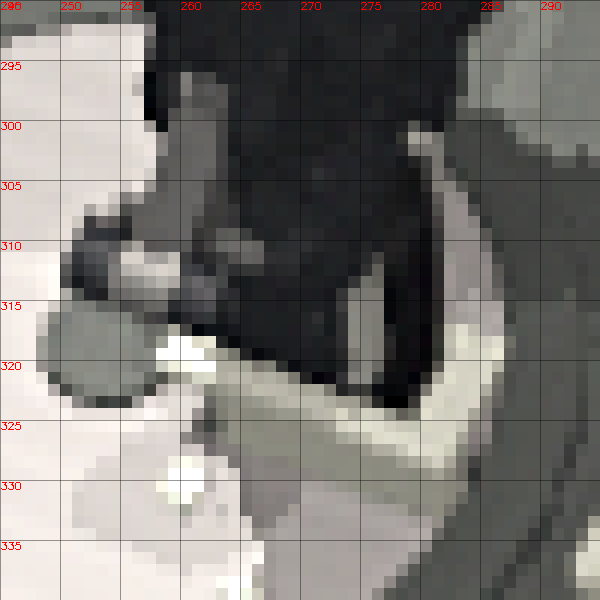

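View pics/z7.png

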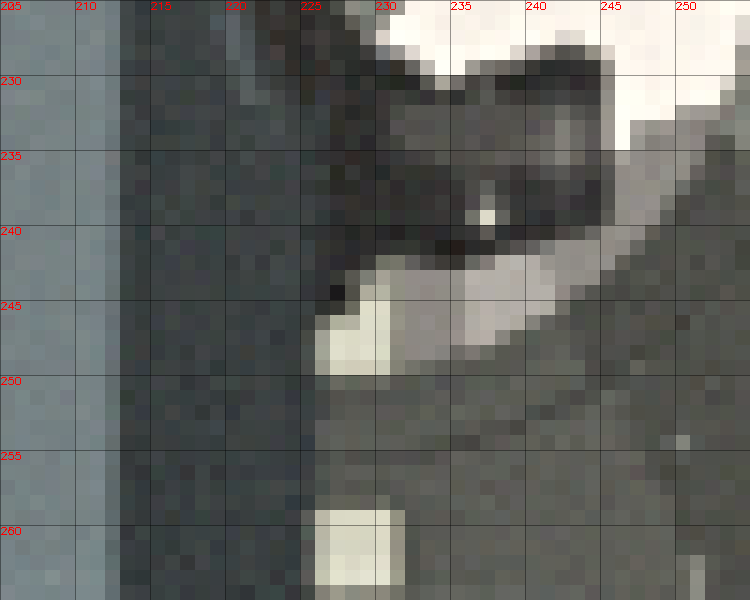

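```bash
python3 - <<'E'
from h import *
S=manip.snapshot("side")
W=np.array([.5409,.2130,0]); n=np.array([-np.sin(.037),np.cos(.037),0])
def hit(uv,off):
    c,v=ray(S,uv); k=(n@(W+n*off)-n@c)/(n@v); return c+k*v
for uv in((265,320.8),(272,324.4),(278,327)): print("collar",hit(uv,.013))
for uv in((266,328),(272,330.3),(278,332.5)): print("slot edge",hit(uv,.008))
im=S["pixels"]
for c in(266,270,274,278): print(c,[int(x) for x in cv2.cvtColor(im,cv2.COLOR_RGB2GRAY)[312:336,c]])
print(manip.sense()['tcp_pos'])
E
```

```text
collar [0.54906586 0.22631118 0.1391779 ]
collar [0.53422541 0.22576183 0.13546662]
collar [0.52143188 0.22528825 0.13417215]
slot edge [0.55178095 0.22140826 0.10254319]
slot edge [0.53854821 0.22091842 0.10246369]
slot edge [0.5253624  0.22043033 0.10278704]
266 [41, 25, 25, 23, 25, 24, 22, 4, 127, 141, 141, 115, 102, 105, 106, 105, 103, 102, 101, 98, 97, 91, 110, 180]
270 [22, 24, 25, 25, 28, 28, 24, 22, 16, 64, 130, 142, 125, 109, 105, 108, 107, 103, 126, 131, 126, 123, 125, 127]
274 [21, 56, 90, 103, 104, 104, 105, 105, 106, 91, 28, 121, 138, 167, 134, 105, 107, 108, 110, 123, 129, 126, 123, 125]
278 [15, 14, 15, 17, 13, 15, 13, 14, 13, 9, 6, 0, 117, 159, 170, 149, 119, 105, 107, 108, 119, 128, 129, 128]
[0.53433503 0.21218173 0.11414836]
```

```bash
python3 - <<'E'
from h import *
S=manip.snapshot("side")
for yaw in(.023,):
  c,s=np.cos(yaw),np.sin(yaw);B=np.array([[c,-s,0],[s,c,0],[0,0,1]])
  W=np.array([.4588,-.2192,.005])
  for sx in(1,-1): print(proj(S,W+B@[sx*.026,.013,.078]),proj(S,W+B@[sx*.026,.013,.084]))
E
python3 zz.py pics/side0.png 370 185 405 220 16 pics/z8.png
```

```text
[375.62185227 202.36386739] [375.83489276 200.66207112]
[396.23195712 209.0578657 ] [396.51380558 207.36317339]
```

View pics/z8.png

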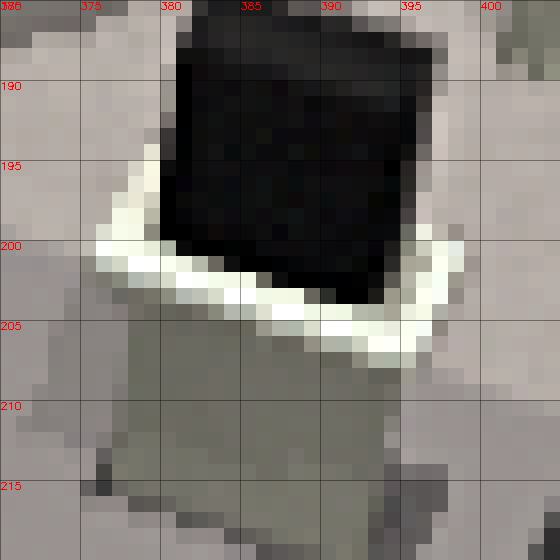

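The collar corner's row offset is the same as it was in the rack (-1.5 there, -1.7 px now), so the grip has not slipped. The collar underside is at about 129 mm, and another 4 mm puts it 15 mm above the rim.

```bash
python3 -m jog '{"linear":[[0.1,0,0],[0.2,0,0],[0.3,0,0],[0.4,0,0],[0.4,0,0],[0.4,0,0],[0.4,0,0],[0.4,0,0],[0.4,0,0],[0.4,0,0],[0.4,0,0]],"twist":[0,0,0,0,0,0,0,0,0,0,0],"claw":[-1,-1,-1,-1,-1,-1,-1,-1,-1,-1,-1]}'; python3 - <<'E'
from h import *
s=manip.sense(); print(s['tcp_pos'],s['force'],s['qd'].round(4))
im=manip.snapshot("side")["pixels"]; cv2.imwrite("pics/fin_side.png",im[:,:,::-1])
im=manip.snapshot("top")["pixels"]; cv2.imwrite("pics/fin_top.png",im[:,:,::-1])
E
```

```text
t: 24.98
tcp_pos: [0.5343, 0.2122, 0.1102]
tool_rot: [-0.014, 0.707, 0.014, 0.707]
force: [0.3, -0.1, -1.6]
finger_gap: 0.173
[0.5342893  0.21220206 0.11016223] [ 0.33452306 -0.11798467 -1.63098212] [ 0.0013 -0.002   0.0007  0.0008  0.0005 -0.0003]
```

View pics/fin_side.png

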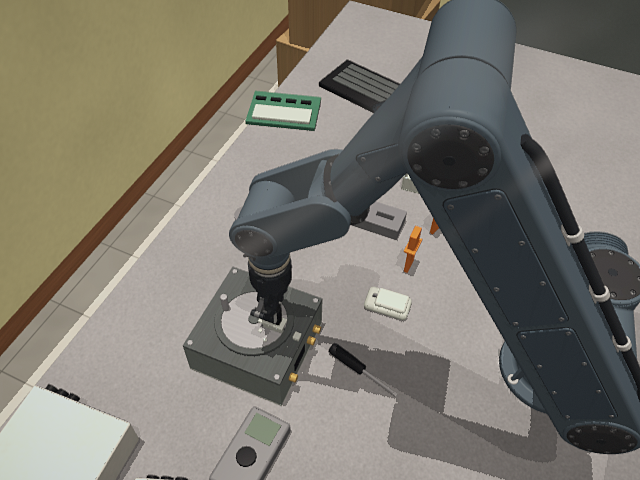

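View pics/fin_top.png

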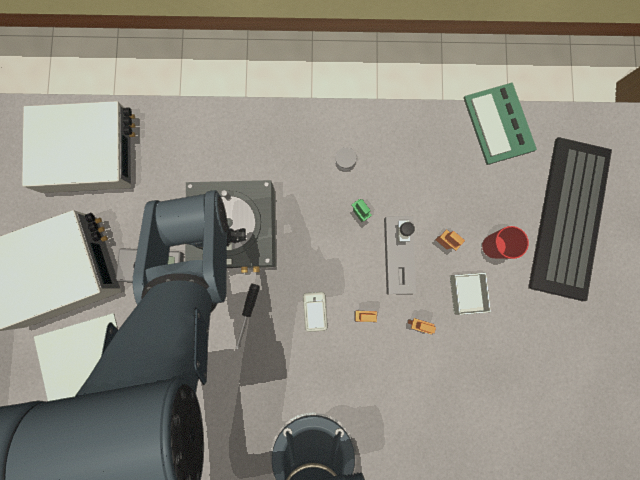

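The final views show the wand standing in the slot at (270,315 side) and the post free at (222,297 side). The spare is still in its pocket at (405,230 top), the near pocket is empty at (402,275 top), and the bystanders are where they were. The arm is steady, with no contact force. Handing in.

```bash
python3 -c "
from station import manip; print(manip.sign_off()); s=manip.sense(); print(s['t'],s['tcp_pos'],s['force'],s['finger_gap'])"
```

```text
the job is handed in; nothing more can be done
None
the job is handed in; nothing more can be done
```

I turned the turret one click counter-clockwise by its post and let go. I then took the bar-grip wand from the rack and lowered its blade through the slot. I handed the job in at about 25 s, still holding the wand.

**Last checks:**
- **Height:** the wand's collar should be about 15 mm above the turret rim and the blade end about 40 mm above the box floor. Both come from the reported tool height and the known seat in the rack.
- **Hold:** the contact force was under 2 N at the last reading and stayed under about 2 N through the insertion. The arm was still and the gap of about 15 mm matches the 16 mm bar.
- **Scene:** the post is free and the spare is in its pocket. The bystanders I could see had not moved; the arm hid the hand meter in the last top view.

**What failed or disagreed:**
- **Post grip:** two grips closed on nothing because the fingertips sit about 25–40 mm higher than the reported tool position. I regripped deeper and it held.
- **Camera offset:** the two views differ by 1–4 mm. A direct image reading of the collar's height above the slot edge came out about 9 mm higher than the reported tool height gave. Comparing the collar with how it looked in the rack accounts for about half of that, and my slot-edge reading was also a few millimetres low. I trusted the tool height, and I did not measure the collar again after the final 4 mm.

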